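# Unload the rotary plate magazine into the parts box

## Task

Empty the rotary plate magazine: turn its detented cover click by click by the black bar handle until the opening is over each loaded slot in turn, slide the plate upward out through the opening by its top edge, and stand it on end in the clear parts box. When every plate is in the box, turn the cover back to its parking position, the clockwise end stop, where the opening is over the place with no slot. The box has to stay standing on the table, and the mug, battery, tape measure and controller must be left where they are.

Things in the scene. Friction and masses are not known exactly. Their poses are not given: they have to be found in the camera images.
- magazine: fixed grey foot disc, 240 mm across, 6 mm thick; origin under its centre, z up. Every 60 degrees: parking place along its x axis (detent block, no slot), then slots 1 to 5 anticlockwise from above. A slot is two black channel guides, 10 mm wide inside, 72 mm high, holding a plate upright, its centre 85 mm from the axis, its top edge 120 mm above the table, 4 mm below the cover
- turret (a joint): angle of the cover in rad, growing anticlockwise from above: 0 = opening over the parking place, k x 1.0472 (60 degrees) = opening over slot k. Detents hold these six positions; passing a click takes about 0.2 N m, then it snaps into the next. Stops lie just beyond 0 and 5.236, so it cannot go from slot 5 straight to parking
- turret_grip (a point): point on the cover's axis at half height of its black bar handle, 148 mm above the table; bar 64 mm long, 20 mm wide, from 134 to 162 mm above the table; x along the bar towards the opening (white line on that end)
- opening (a point): middle of the opening, 85 mm from the axis, in the cover: a smoky see-through disc 236 mm across, 4 mm thick, top 128 mm above the table, with a hub 56 mm across; the opening is a 66 degree sector, open at the rim
- plate_1_mid (a point): grey perforated plate (up to four, all alike), 47 x 114 x 7 mm, about 30 g; the point is its centre; x along its width, z along its length (up in the magazine), y through its thickness. Starts in slot 1, 60 degrees anticlockwise from the parking place, its width pointing out from the axis. Absent in some starts
- plate_2_mid (a point): grey perforated plate (up to four, all alike), 47 x 114 x 7 mm, about 30 g; the point is its centre; x along its width, z along its length (up in the magazine), y through its thickness. Starts in slot 2, 120 degrees anticlockwise from the parking place, its width pointing out from the axis. Absent in some starts
- plate_3_mid (a point): grey perforated plate (up to four, all alike), 47 x 114 x 7 mm, about 30 g; the point is its centre; x along its width, z along its length (up in the magazine), y through its thickness. Starts in slot 3, 180 degrees anticlockwise from the parking place, its width pointing out from the axis. Absent in some starts
- plate_4_mid (a point): grey perforated plate (up to four, all alike), 47 x 114 x 7 mm, about 30 g; the point is its centre; x along its width, z along its length (up in the magazine), y through its thickness. Starts in slot 4, 240 degrees anticlockwise from the parking place, its width pointing out from the axis. Absent in some starts
- plate_5_mid (a point): grey perforated plate (up to four, all alike), 47 x 114 x 7 mm, about 30 g; the point is its centre; x along its width, z along its length (up in the magazine), y through its thickness. Starts in slot 5, 300 degrees anticlockwise from the parking place, its width pointing out from the axis. Absent in some starts
- clear_box: small milky open parts box with slim blue clips at both ends, 73 x 115 x 60 mm, loose, about 0.25 kg; origin at the centre of its underside, x along its short side, y along its long side, z up. Inside it is 60 x 88 mm, walls 56 mm high, floor 2 mm thick; a plate stands in it on its short edge, its width along the box's x, leaning on an end wall or on another plate
- mug: orange mug, 113 x 94 x 103 mm, origin at the centre of its underside; to be left alone
- battery: grey battery block, 49 x 104 x 26 mm, origin at the centre of its underside; to be left alone
- tape_measure: black tape measure standing, 35 x 73 x 52 mm, origin at the centre of its underside; to be left alone
- controller: grey controller box, 72 x 101 x 26 mm, origin at the centre of its underside; to be left alone
There are look-alikes about, which are no part of the job. What is shaped like the clear_box but yellow is not meant.

How it is judged:
On the way:
1. every plate that was in the magazine stands on end in the clear box (x of plate_1_mid in the frame of clear_box between -0.032 and 0.032 m and y of plate_1_mid in the frame of clear_box between -0.056 and 0.056 m and z of plate_1_mid in the frame of clear_box between 0.028 and 0.08 m and (angle between plate_1_mid's own z axis and vertical below 1.1 rad or angle between plate_1_mid's own z axis and vertical above 2.04 rad) and x of plate_2_mid in the frame of clear_box between -0.032 and 0.032 m and y of plate_2_mid in the frame of clear_box between -0.056 and 0.056 m and z of plate_2_mid in the frame of clear_box between 0.028 and 0.08 m and (angle between plate_2_mid's own z axis and vertical below 1.1 rad or angle between plate_2_mid's own z axis and vertical above 2.04 rad) and x of plate_3_mid in the frame of clear_box between -0.032 and 0.032 m and y of plate_3_mid in the frame of clear_box between -0.056 and 0.056 m and z of plate_3_mid in the frame of clear_box between 0.028 and 0.08 m and (angle between plate_3_mid's own z axis and vertical below 1.1 rad or angle between plate_3_mid's own z axis and vertical above 2.04 rad) and x of plate_4_mid in the frame of clear_box between -0.032 and 0.032 m and y of plate_4_mid in the frame of clear_box between -0.056 and 0.056 m and z of plate_4_mid in the frame of clear_box between 0.028 and 0.08 m and (angle between plate_4_mid's own z axis and vertical below 1.1 rad or angle between plate_4_mid's own z axis and vertical above 2.04 rad) and x of plate_5_mid in the frame of clear_box between -0.032 and 0.032 m and y of plate_5_mid in the frame of clear_box between -0.056 and 0.056 m and z of plate_5_mid in the frame of clear_box between 0.028 and 0.08 m and (angle between plate_5_mid's own z axis and vertical below 1.1 rad or angle between plate_5_mid's own z axis and vertical above 2.04 rad)), for 0.2 s.
At the end, for the whole second after the job is handed in: every plate present stands on end in the clear box (centre inside the box, on its short edge, long axis within 63 degrees of vertical, so leaning on a wall or another plate is fine) and is at rest; the cover is in its parking position (within 7 degrees); the box stands upright on the table (all of step 1 and linear speed of each of plate_1, plate_2, plate_3, plate_4, plate_5 below 0.02 m/s and value of joint turret between -0.12 and 0.12 rad and angle between clear_box's own z axis and vertical below 0.1 rad and height (world z) of clear_box below 0.01 m); the robot touches nothing.
It fails at once if the box is knocked over (angle between clear_box's own z axis and vertical above 0.6 rad).
It fails at once if mug, battery, tape measure or controller is pushed more than 3 cm from its place (distance of any of mug, battery, tape_measure, controller from where it was at the start of the episode above 0.03 m).
Of plate_1, plate_2, plate_3, plate_4, plate_5 only 3 to 4 are there at a start; the rules pass over those that are not, and their reading is None.
At some moment in a run one of clear_box may be knocked a few centimetres aside while the robot is not near it.
It also fails if it takes over 210 s, if anything falls off the work surface, if the arm or the gripper's body presses on something with over 40 N, if the wrist force passes 120 N, or if a joint passes its speed limit or range.

## Robot

A 7-joint arm with a two-finger parallel gripper is mounted at the origin on a cart in front of the work surface, level with it; the furniture and walls round the work are solid. World frame = base frame: x ahead of the robot, y to its left, z up, the work surface at z = 0. Lengths are in m, angles in rad, forces in N, time in s.
With the tool pointing down it reaches from about 0.4 to 0.85 m from the base axis. Payload 10.4 kg.
Tool frame: the origin (TCP) lies at the centre of the arm's flange, where the gripper is bolted on; the fingertips stand 173 mm ahead of it and the grasp point (between the pads) lies 155 mm ahead of it; z points along the fingers, y is the line along which they close (so a half turn about z gives the same grasp; the last joint's range is limited). The gripper opens to 85 mm and grips with 20 to 120 N. Pads are 22 mm wide; open, the fingers measure 114 mm over their backs; the gripper's body (76 mm by 85 mm) begins 54 mm behind the grasp point. The pads swing forward as they close: fully open they stand 13 mm farther back than shut.
Start: joints at [-1.235, 0.332, -0.065, 1.46, 0.022, 1.35, -0.088], TCP at [0.219, 0.585, 0.405] pointing down, gripper open.
Joint ranges: [-2.6, 2.6], [-0.5, 2.12], [-1.47, 1.34], [0.16, 2.42], [-1.27, 4.41], [0.06, 2.06], [-2.6, 2.6]. Speed limits (rad/s): [2.22, 2.22, 2.79, 2.79, 3.14, 3.14, 3.14].

## Interface

Orientations are given as a unit quaternion [x, y, z, w].
In Python, from workcell import manip, viewer, finder gives the robot as it stands.
- The arm moves only by the tool arm_command, never from a script. Its argument "plan" is a list of rows, each an object with "dp": the shift along the tool's x, y, z in mm, a list of three; "spin": the turn about the tool's z in rad. A call has 1 to 5 rows; each row shifts and turns the commanded pose from where the row before left it, along the tool's axes as they then stand; what a row does not reach is not made up. A row lasts 1/10 s, in which the tool goes at most 50 mm and 8.59 degrees, less where a joint would pass 70% of its speed; a pose out of reach is approached as far as the arm can. A call is refused whole if a number of a shift passes 50 or a number of a turn 0.15, either way. A call with a gripper value outside its range is refused whole. "grip" is the closure, from -1 (fully open) to 1 (shut), set as the call begins (left out, the last holds). The fingers move at their own pace and stop on an object; "newtons" is the grip in N (left out, the last holds). Time passes only in rows, so rows that do not move let the fingers close. It gives the time, the measured TCP pose, the force, the opening and the grip force at its end, in the units of the state.
- manip.get_obs(): the state, without advancing time (a new reading comes with each control period).
- viewer.camera(name): name is "side" or "top"; returns the picture (400x640x3 uint8, blue, green, red); there is no depth.
- viewer.camera_params(name): a dict with "vertical_fov" (degrees; the focal length in pixels is half the picture's height over the tangent of half this angle, whatever the lens; pixels are square), "cx", "cy" (the principal point, pixels), "R" (3x3) and "t" (3): a world point X has camera coordinates R X + t. Camera axes: x right, y down, z forward; pixel columns grow to the right and rows downward; lengths in m; the calibration is good to about 2 mm. A picture is of the moment at which its call begins. camera_params takes no time and is no camera call.
- manip.hand_in(): hands the job in; it is judged then, once.
Trained networks look in the newest picture that a camera, given by its name, has taken for a name from the list of things; names that differ only in an ending like _2 or _b are one class to them, and where a whole thing is asked for, a point or a joint stands for the part that bears it (a point fixed in the world has none). Each returns a list of dicts, best first, with "score" (0 to 1); they miss things now and then, are a little off and sometimes report something else, mostly with a low value. They report only what shows in the picture. A call takes as long as a camera call. They do not tell look-alikes from the thing itself.
- finder.find_in(camera, thing): "position" ([x, y, z] in m, in world coordinates, good to about 4 mm: the middle of the surface that is visible of it).
The state is a dict: "clock": time; "joint_pos": joint angles; "joint_velocities": joint speeds; "tau": joint torques, N m; "position": TCP position; "ee_rot": TCP orientation; "ft_force": force on the tool from outside, world axes, zero at the start; "torque": the same for the moment, N m; "grip_width": opening from 0.0 (shut) to 1.0 (fully open); "grasp_force": force on a finger pad.
Only numpy, scipy, OpenCV 4.12 (cv2) and the standard library are available. Lean on these libraries where they do the work, as an engineer would, in place of code of your own. Each camera call takes 0.05 s, during which the arm holds its last target. There are 200 camera calls.

## Working session

There is one attempt and no reset: what is moved stays moved. The work goes in short steps, Python scripts to look and compute and a tool call to move; the robot and the scene stay as the last step left them, time stands still between calls to the robot, and variables do not carry over. Pictures are saved under pics/ and viewed, at most 14 in all, crops included, and the job is handed in when it is done.

Besides the shell and the picture viewer there is one more tool, called by a JSON object that holds its "fn" and its "kwargs". arm_command: Moves the arm, as the interface text tells. Its arguments: {"type":"object","properties":{"plan":{"type":"array","items":{"type":"object","properties":{"dp":{"type":"array","items":{"type":"number"}},"spin":{"type":"number"}}}},"grip":{"type":"number"},"newtons":{"type":"number"}},"required":["plan"]}

```bash
mkdir -p pics; cat > h.py <<'E'
import numpy as np,cv2
from workcell import manip,viewer,finder
from scipy.spatial.transform import Rotation as Ro
def cam(n,f=None):
    im=np.array(viewer.camera(n))
    if f: cv2.imwrite('pics/'+f,im)
    return im
def P(n):
    p=viewer.camera_params(n);f=200/np.tan(np.radians(p['vertical_fov'])/2)
    return f,p['cx'],p['cy'],np.array(p['R']),np.array(p['t'])
def proj(n,X):
    f,cx,cy,R,t=P(n);c=R@np.array(X)+t
    return np.array([cx+f*c[0]/c[2],cy+f*c[1]/c[2]])
def ray(n,u,v,z):
    f,cx,cy,R,t=P(n);d=R.T@np.array([(u-cx)/f,(v-cy)/f,1]);o=-R.T@t
    return o+d*(z-o[2])/d[2]
def st():
    o=manip.get_obs();R=Ro.from_quat(o['ee_rot']).as_matrix()
    print('t',round(o['clock'],2),'p',np.round(o['position'],4),'x',np.round(R[:,0],3),'y',np.round(R[:,1],3),'z',np.round(R[:,2],3),'F',np.round(o['ft_force'],1),'w',round(o['grip_width'],3),'g',o['grasp_force'],'q7',round(o['joint_pos'][6],2))
    return o,R
def go(x,y,z,yaw=None):
    "print tool-frame delta in mm to get to xyz; yaw of tool y axis (mod pi)"
    o,R=st();d=R.T@(np.array([x,y,z])-o['position'])*1000
    print('dp',np.round(d,1))
    if yaw is not None:
        cur=np.arctan2(R[1,1],R[0,1]);w=(yaw-cur+np.pi/2)%np.pi-np.pi/2
        print('spin(tool z down)',round(-w,3),'or',round(-w+np.pi*np.sign(w),3))
E
cat > a.py <<'E'
from h import *
st()
for n in('top','side'):
    cam(n,n+'0.png');p=viewer.camera_params(n);print(n,p['vertical_fov'],np.round(-np.array(p['R']).T@p['t'],3))
    for th in('magazine','turret','turret_grip','opening','plate_1_mid','clear_box','mug','battery','tape_measure','controller'):
        for r in finder.find_in(n,th)[:5]:print(th,round(r['score'],2),np.round(r['position'],3),np.round(proj(n,r['position'])))
E
python3 a.py
```

```text
t 0.0 p [0.2194 0.5851 0.4039] x [-0.936  0.351 -0.   ] y [ 0.351  0.936 -0.001] z [-0.    -0.001 -1.   ] F [ 1.2 -0.4  0.6] w 1.0 g 0.0 q7 -0.09
top 44.307704397130955 [ 0.456 -0.007  1.639]
magazine 0.68 [0.516 0.154 0.127] [273. 203.]
turret 0.95 [0.524 0.142 0.127] [277. 201.]
turret_grip 0.89 [0.527 0.141 0.124] [278. 200.]
opening 0.72 [0.53  0.143 0.127] [277. 199.]
clear_box 0.8 [ 0.527 -0.214  0.004] [388. 203.]
clear_box 0.58 [ 0.572 -0.37   0.008] [435. 191.]
mug 0.56 [ 0.756 -0.101  0.105] [357. 129.]
mug 0.37 [0.384 0.007 0.026] [321. 246.]
battery 0.92 [0.382 0.014 0.026] [318. 246.]
tape_measure 0.48 [0.731 0.044 0.048] [311. 139.]
controller 0.91 [0.337 0.256 0.025] [244. 259.]
side 55.584986458103934 [0.239 0.989 0.556]
magazine 0.9 [0.508 0.185 0.066] [315. 253.]
magazine 0.58 [0.519 0.172 0.125] [312. 229.]
magazine 0.56 [0.725 0.062 0.033] [259. 232.]
turret 0.95 [0.518 0.172 0.125] [312. 230.]
turret_grip 0.8 [0.516 0.166 0.126] [314. 228.]
opening 0.7 [0.519 0.168 0.126] [312. 228.]
plate_1_mid 0.78 [0.529 0.24  0.081] [299. 257.]
clear_box 0.75 [ 0.514 -0.214  0.043] [348. 204.]
clear_box 0.59 [ 0.569 -0.346  0.043] [343. 189.]
mug 0.85 [ 0.745 -0.061  0.071] [269. 205.]
battery 0.92 [0.377 0.022 0.025] [376. 245.]
tape_measure 0.76 [0.723 0.059 0.034] [260. 232.]
controller 0.85 [0.331 0.274 0.024] [377. 300.]
controller 0.69 [0.723 0.06  0.033] [260. 232.]
```

```bash
python3 -c "
import cv2
for n in('top','side'):
    a=cv2.imread(f'pics/{n}0.png');cv2.imwrite(f'pics/{n}0b.png',cv2.resize(a,(800,500),interpolation=cv2.INTER_CUBIC))"
```

```text
(no output)
```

View pics/top0.png

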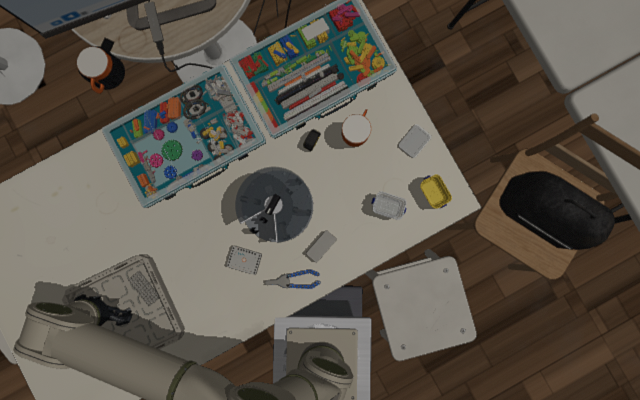

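View pics/side0.png

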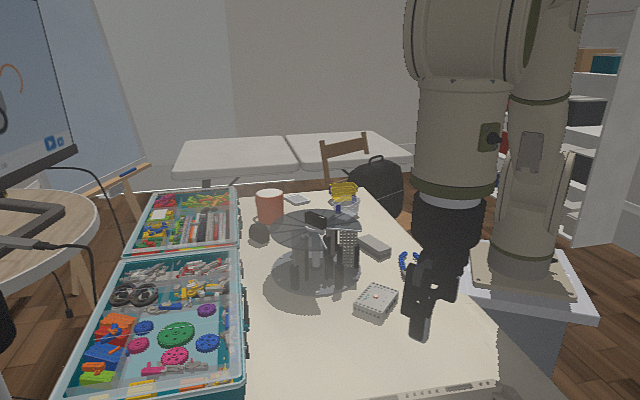

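The top view shows the disc around (275,204) with the opening at the lower left (~(260,228)). The milky box is at (387,206), and the yellow look-alike at (435,191). I'll enlarge both views.

```bash
python3 -c "
import cv2,numpy as np
a=cv2.imread('pics/top0.png');b=cv2.imread('pics/side0.png')
x=cv2.resize(a[160:250,230:320],(400,400),interpolation=cv2.INTER_CUBIC);y=cv2.resize(a[180:230,360:410],(400,400),interpolation=cv2.INTER_CUBIC)
cv2.imwrite('pics/c1.png',np.clip(np.hstack([x,y])*1.5,0,255))
cv2.imwrite('pics/c2.png',np.clip(cv2.resize(b[180:300,240:400],(800,600),interpolation=cv2.INTER_CUBIC)*1.5,0,255))"
```

```text
[ WARN:0@0.029] global loadsave.cpp:1063 imwrite_ Unsupported depth image for selected encoder is fallbacked to CV_8U.
```

View pics/c1.png

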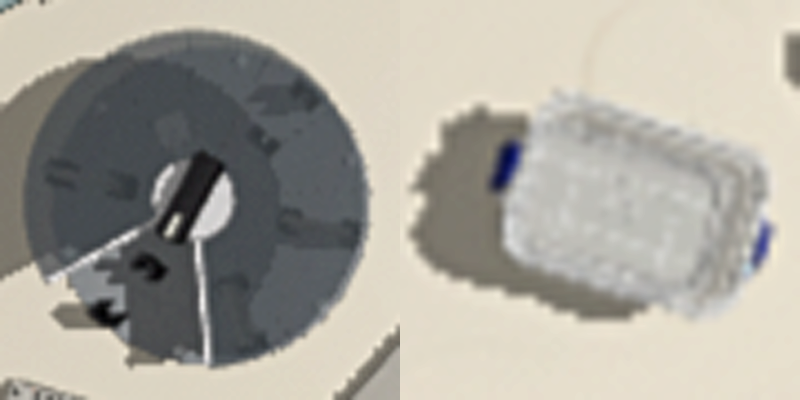

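View pics/c2.png

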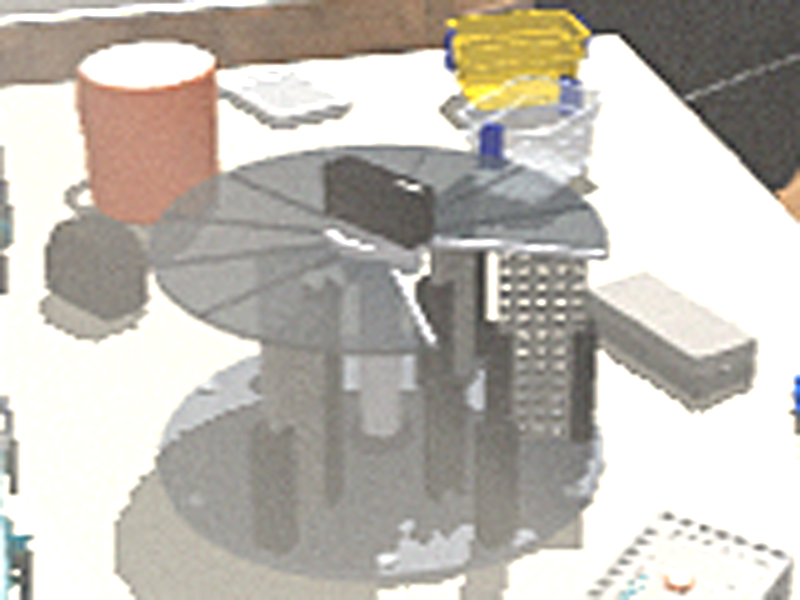

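The crops show the cover centre at top px (274.3,204.6) and the opening at the lower left, over a slot that is probably empty. There is a light block at about (269,189), which may be the parking block. I'll compute the centre and overlay predicted slots.

```bash
cat > b.py <<'E'
from h import *
C=ray('top',274.3,204.6,.128);print('C',C, 'side px',proj('side',C))
for n,(u,v) in dict(e1=(52,278),e2=(208,365),gout=(105,313),gin=(148,265),lightblk=(172,128),A1=(75,175),A2=(122,185),B1=(285,100),B2=(262,140),D=(310,230)).items():
    X=ray('top',230+u/4.444,160+v/4.444,.128 if n[0]=='e' else .075)-C
    print(n,round(np.degrees(np.arctan2(X[1],X[0])),1),round(np.hypot(X[0],X[1]),3))
print('box corners')
for u,v in((555,92),(768,160),(700,315),(505,262)): print(np.round(ray('top',360+(u-400)/8,180+v/8,.055),4))
for u,v in((505,165),(762,243)): print('clip',np.round(ray('top',360+(u-400)/8,180+v/8,.05),4))
E
python3 b.py
cat > c.py <<'E'
from h import *
import sys
C=np.array([float(sys.argv[1]),float(sys.argv[2]),0]);ph=np.radians(float(sys.argv[3]))
out=[]
for n,(x0,y0,w,hh) in dict(top=(230,160,90,90),side=(240,190,150,112)).items():
    a=cv2.imread(f'pics/{n}0.png');s=400/w;im=np.clip(cv2.resize(a[y0:y0+hh,x0:x0+w],(400,int(hh*s)),interpolation=cv2.INTER_CUBIC)*1.5,0,255).astype(np.uint8)
    q=lambda X:tuple(int(i) for i in (proj(n,X)-[x0,y0]+.5)*s)
    for r,z in((.118,.128),(.12,.006)):
        cv2.polylines(im,[np.array([q(C+[r*np.cos(t),r*np.sin(t),z]) for t in np.linspace(0,6.28,60)])],0,(0,255,0),1)
    for k in range(6):
        d=np.array([np.cos(ph+k*np.pi/3),np.sin(ph+k*np.pi/3),0])
        Q=[C+d*r+[0,0,z] for r,z in((.0615,.12),(.1085,.12),(.1085,.006),(.0615,.006))]
        cv2.polylines(im,[np.array([q(X) for X in Q])],n=='side',(0,0,255),1)
        cv2.putText(im,str(k),q(C+d*.105+[0,0,.12]),0,.5,(255,0,0),1)
    im=cv2.copyMakeBorder(im,0,max(0,400-im.shape[0]),0,0,cv2.BORDER_CONSTANT)[:400];out.append(im)
cv2.imwrite('pics/'+sys.argv[4],np.hstack(out))
E
python3 c.py 0.516 0.143 25 o1.png
```

```text
C [0.51190692 0.15054862 0.128     ] side px [317.09668809 225.36694489]
e1 119.9 0.114
e2 -174.8 0.115
gout 139.6 0.107
gin 139.7 0.061
lightblk 25.2 0.058
A1 79.6 0.095
A2 80.0 0.06
B1 -37.3 0.093
B2 -42.1 0.06
D -104.3 0.078
box corners
[ 0.5628 -0.1805  0.055 ]
[ 0.5367 -0.2668  0.055 ]
[ 0.4738 -0.2398  0.055 ]
[ 0.4938 -0.161   0.055 ]
clip [ 0.5332 -0.1611  0.05  ]
clip [ 0.5033 -0.2654  0.05  ]
```

View pics/o1.png

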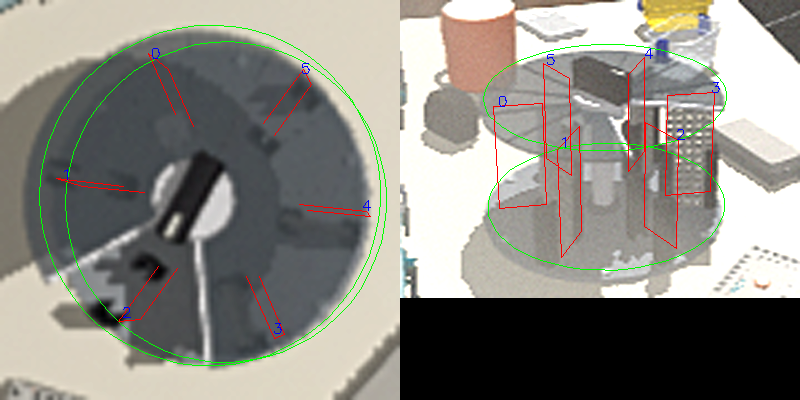

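```bash
python3 c.py 0.512 0.1505 20 o2.png
```

```text
(no output)
```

View pics/o2.png

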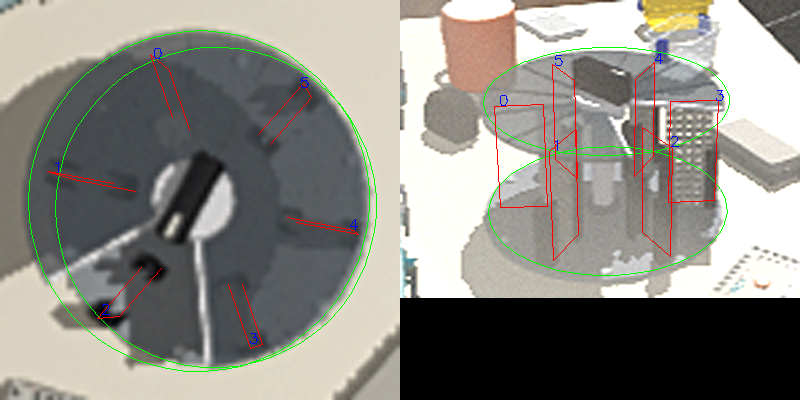

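Corrected overlay: the centre is at (0.512,0.1505) and the parking direction is about 20° in world. The opening is near slot 2, which is empty and sits ~12° past its detent. Plates are possible in slots 1, 3, 4 and 5, and slot 3 is clearly loaded. Moving to the bar now.

```bash
python3 -c "
from h import *
go(.512,.1505,.36,np.radians(152.5+90))"
```

```text
t 1.1 p [0.2195 0.5852 0.4048] x [-0.936  0.351  0.   ] y [0.351 0.936 0.   ] z [ 0.  0. -1.] F [-0.2 -0.4 -0. ] w 0.996 g 0.0 q7 -0.09
dp [-426.6 -304.3   44.7]
spin(tool z down) 0.121 or -3.02
```

{"fn": "arm_command", "kwargs": {"plan": [{"dp": [-40,-28,0]},{"dp": [-40,-28,0]},{"dp": [-40,-28,0]},{"dp": [-40,-28,0]},{"dp": [-40,-28,0]}], "grip": 0.0}}

```text
invalid input at $.plan[0]: expected keys dp, spin
```

{"fn": "arm_command", "kwargs": {"plan": [{"dp": [-40,-28,0]},{"dp": [-40,-28,0]},{"dp": [-40,-28,0]},{"dp": [-40,-28,0]},{"dp": [-40,-28,0]}]}}

```text
invalid input at $.plan[0]: expected keys dp, spin
```

{"fn": "arm_command", "kwargs": {"plan": [{"dp": [-27,-24,0]},{"dp": [0,0,20],"spin": 0.12},{"dp": [0,0,0]},{"dp": [0,0,0]}]}}

```text
invalid input at $.plan[0]: expected keys dp, spin
```

```bash
python3 -c "
from h import *
go(.512,.1505,.305,np.radians(152.5+90))
a=cam('top');b=cam('side')
x=cv2.resize(a[160:250,230:320],(400,400),interpolation=cv2.INTER_CUBIC);y=cv2.resize(b[150:280,250:380],(400,400),interpolation=cv2.INTER_CUBIC)
cv2.imwrite('pics/d1.png',np.hstack([x,y]))"
```

```text
t 1.1 p [0.2195 0.5852 0.4048] x [-0.936  0.351  0.   ] y [0.351 0.936 0.   ] z [ 0.  0. -1.] F [-0.2 -0.4 -0. ] w 0.996 g 0.0 q7 -0.09
dp [-426.6 -304.3   99.7]
spin(tool z down) 0.121 or -3.02
```

View pics/d1.png

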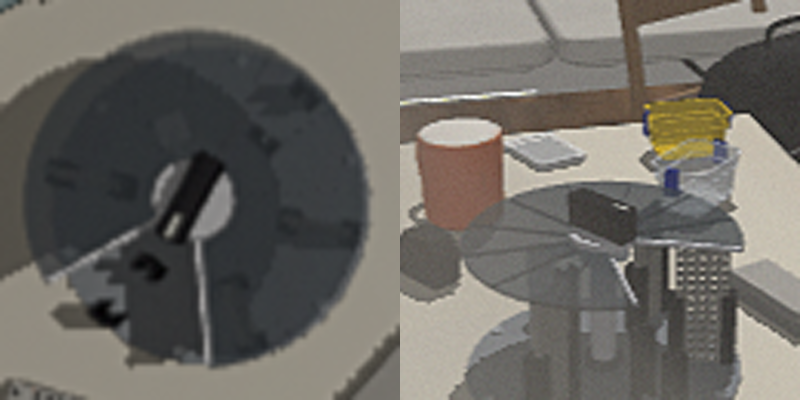

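The moves were refused because every row needs both "dp" and "spin", so the scene is unchanged. I'll resend them with spin included.

{"fn": "arm_command", "kwargs": {"plan": [{"dp": [-40,-28,0],"spin": 0},{"dp": [-40,-28,0],"spin": 0},{"dp": [-40,-28,0],"spin": 0},{"dp": [-40,-28,0],"spin": 0},{"dp": [-40,-28,0],"spin": 0}], "grip": 0.0}}

```text
clock: 1.7
position: [0.3584, 0.382, 0.4049]
ee_rot: [0.178, 0.984, 0.0, 0.0]
ft_force: [1.2, 1.2, -0.4]
grip_width: 0.499
grasp_force: 0.0
```

{"fn": "arm_command", "kwargs": {"plan": [{"dp": [-40,-28,0],"spin": 0},{"dp": [-40,-28,0],"spin": 0},{"dp": [-40,-28,0],"spin": 0},{"dp": [-40,-28,0],"spin": 0},{"dp": [-40,-28,0],"spin": 0}]}}

```text
clock: 2.2
position: [0.4964, 0.1807, 0.4051]
ee_rot: [0.178, 0.984, 0.0, 0.0]
ft_force: [0.9, 0.7, 0.6]
grip_width: 0.5
grasp_force: 0.0
```

{"fn": "arm_command", "kwargs": {"plan": [{"dp": [-27,-24,0],"spin": 0},{"dp": [0,0,20],"spin": 0.12},{"dp": [0,0,0],"spin": 0},{"dp": [0,0,0],"spin": 0}]}}

```text
clock: 2.6
position: [0.5122, 0.1514, 0.3848]
ee_rot: [0.235, 0.972, -0.0, -0.0]
ft_force: [-0.3, 0.4, -0.0]
grip_width: 0.501
grasp_force: 0.0
```

```bash
python3 -c "
from h import *
go(.512,.1505,.305,np.radians(152.5+90))
a=cam('top');b=cam('side')
x=cv2.resize(a[160:250,230:320],(400,400),interpolation=cv2.INTER_CUBIC);y=cv2.resize(b[150:280,250:380],(400,400),interpolation=cv2.INTER_CUBIC)
cv2.imwrite('pics/d2.png',np.hstack([x,y]))"
```

```text
t 2.6 p [0.5122 0.1514 0.3848] x [-0.889  0.457  0.001] y [ 0.457  0.889 -0.   ] z [-0.001  0.    -1.   ] F [-0.3  0.4 -0. ] w 0.501 g 0.0 q7 0.76
dp [-0.3 -0.9 79.8]
spin(tool z down) 0.005 or -3.136
```

View pics/d2.png

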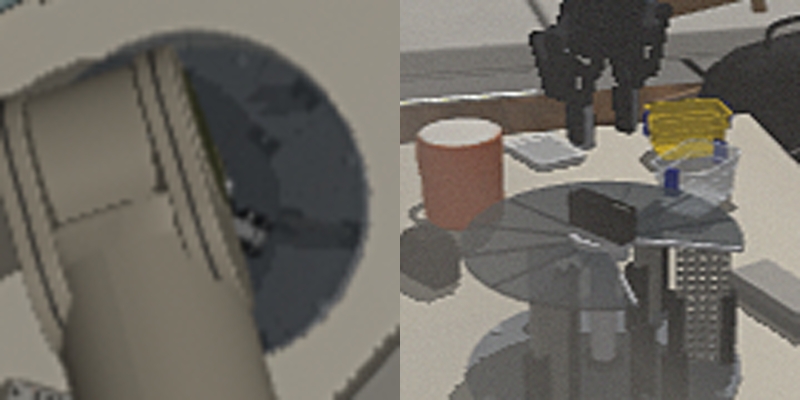

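The gripper is straddling the bar. Next I descend, close, and turn about 47° anticlockwise (negative spin).

{"fn": "arm_command", "kwargs": {"plan": [{"dp": [0,-1,40],"spin": 0},{"dp": [0,0,38],"spin": 0},{"dp": [0,0,0],"spin": 0},{"dp": [0,0,0],"spin": 0}]}}

```text
clock: 3.1
position: [0.5121, 0.1506, 0.3074]
ee_rot: [0.236, 0.972, 0.0, 0.0]
ft_force: [0.6, 0.6, 0.3]
grip_width: 0.504
grasp_force: 0.0
```

{"fn": "arm_command", "kwargs": {"plan": [{"dp": [0,0,0],"spin": 0},{"dp": [0,0,0],"spin": 0},{"dp": [0,0,0],"spin": 0},{"dp": [0,0,0],"spin": 0}], "grip": 1.0, "newtons": 40}}

```text
clock: 3.5
position: [0.513, 0.1545, 0.3083]
ee_rot: [0.234, 0.972, 0.004, 0.002]
ft_force: [11.9, 19.3, -5.9]
grip_width: 0.227
grasp_force: 39.5
```

```bash
python3 -c "
from h import *
go(.512,.1505,.305,np.radians(200+90))"
```

```text
t 3.5 p [0.513  0.1545 0.3083] x [-0.89   0.456 -0.003] y [0.455 0.89  0.009] z [ 0.007  0.007 -1.   ] F [11.9 19.3 -5.9] w 0.227 g 39.4889160990715 q7 0.78
dp [-1.  -4.1  3.3]
spin(tool z down) -0.822 or 2.32
```

The bar is gripped, and its middle lies 4 mm further along tool y than I estimated. I'll take up that offset, then turn.

{"fn": "arm_command", "kwargs": {"plan": [{"dp": [0,5,0],"spin": 0},{"dp": [0,0,0],"spin": -0.14},{"dp": [0,0,0],"spin": -0.14},{"dp": [0,0,0],"spin": -0.14},{"dp": [0,0,0],"spin": -0.14}]}}

```text
clock: 4.0
position: [0.5142, 0.1559, 0.3082]
ee_rot: [-0.045, 0.999, 0.001, 0.001]
ft_force: [-4.0, 3.7, 8.1]
grip_width: 0.227
grasp_force: 41.5
```

{"fn": "arm_command", "kwargs": {"plan": [{"dp": [0,0,0],"spin": -0.13},{"dp": [0,0,0],"spin": -0.13},{"dp": [0,0,0],"spin": 0},{"dp": [0,0,0],"spin": 0}]}}

```text
clock: 4.4
position: [0.5141, 0.1561, 0.3082]
ee_rot: [-0.171, 0.985, 0.001, 0.001]
ft_force: [-3.7, 4.5, 7.5]
grip_width: 0.229
grasp_force: 41.3
```

```bash
python3 -c "
from h import *
go(.5135,.1545,.305,np.radians(200+90));print(manip.get_obs()['torque'])"
```

```text
t 4.4 p [0.5141 0.1561 0.3082] x [-0.941 -0.338 -0.002] y [-0.338  0.941  0.002] z [ 0.001  0.003 -1.   ] F [-3.7  4.5  7.5] w 0.229 g 41.33873462677002 q7 1.58
dp [ 1.1 -1.3  3.2]
spin(tool z down) -0.004 or 3.137
[0.93372982 0.93749727 0.02394428]
```

Turned with almost no residual torque, so it is in the slot-3 detent. The axis is at about (0.514,0.156). I'll release, rise, move out 85 mm and look.

{"fn": "arm_command", "kwargs": {"plan": [{"dp": [0,0,0],"spin": 0},{"dp": [0,0,0],"spin": 0},{"dp": [0,0,0],"spin": 0},{"dp": [0,0,-40],"spin": 0},{"dp": [0,0,-20],"spin": 0}], "grip": 0.0}}

```text
clock: 4.9
position: [0.5147, 0.154, 0.3688]
ee_rot: [-0.17, 0.986, 0.0, 0.001]
ft_force: [0.1, 0.7, 0.5]
grip_width: 0.5
grasp_force: 0.0
```

{"fn": "arm_command", "kwargs": {"plan": [{"dp": [43,0,0],"spin": 0},{"dp": [42,0,0],"spin": 0},{"dp": [0,0,0],"spin": 0},{"dp": [0,0,0],"spin": 0}]}}

```text
clock: 5.3
position: [0.4339, 0.1254, 0.3671]
ee_rot: [-0.17, 0.985, 0.0, 0.001]
ft_force: [-0.3, 0.5, 0.7]
grip_width: 0.497
grasp_force: 0.0
```

```bash
python3 -c "
from h import *
st()
a=cam('top');b=cam('side')
for n in('side','top'):
  for t in('plate_1_mid','opening'):
    for r in finder.find_in(n,t):print(n,t,round(r['score'],2),np.round(r['position'],3))
x=cv2.resize(a[160:260,230:330],(400,400),interpolation=cv2.INTER_CUBIC);y=cv2.resize(b[170:290,250:370],(400,400),interpolation=cv2.INTER_CUBIC)
cv2.imwrite('pics/d3.png',np.clip(np.hstack([x,y])*1.4,0,255).astype(np.uint8))"
```

```text
t 5.3 p [0.4339 0.1254 0.3671] x [-0.942 -0.335 -0.001] y [-0.335  0.942  0.   ] z [ 0.001  0.001 -1.   ] F [-0.3  0.5  0.7] w 0.497 g 0.0 q7 1.52
side plate_1_mid 0.6 [0.53  0.24  0.078]
side opening 0.82 [0.514 0.189 0.125]
top opening 0.68 [0.544 0.154 0.127]
```

View pics/d3.png

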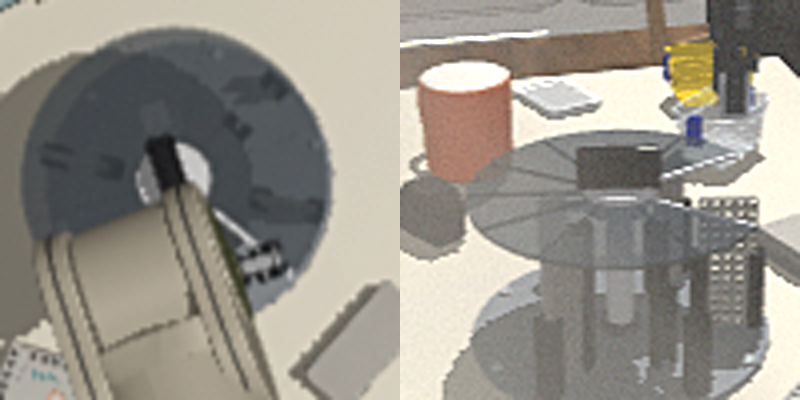

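Slot 3 is open and its plate is visible (side crop ~(730,260)), with the gripper above it. Descend, grasp, lift slightly.

{"fn": "arm_command", "kwargs": {"plan": [{"dp": [0,1.5,35],"spin": 0},{"dp": [0,0,35],"spin": 0},{"dp": [0,0,25],"spin": 0},{"dp": [0,0,0],"spin": 0},{"dp": [0,0,0],"spin": 0}]}}

```text
clock: 6.1
position: [0.4342, 0.1273, 0.2721]
ee_rot: [-0.17, 0.985, -0.0, -0.0]
ft_force: [-0.3, 0.8, 0.2]
grip_width: 0.501
grasp_force: 0.0
```

{"fn": "arm_command", "kwargs": {"plan": [{"dp": [0,0,0],"spin": 0},{"dp": [0,0,0],"spin": 0},{"dp": [0,0,0],"spin": 0},{"dp": [0,0,0],"spin": 0},{"dp": [0,0,0],"spin": 0}], "grip": 1.0, "newtons": 30}}

```text
clock: 6.6
position: [0.4342, 0.1276, 0.2729]
ee_rot: [-0.17, 0.985, 0.001, 0.001]
ft_force: [-0.5, 0.0, 6.8]
grip_width: 0.072
grasp_force: 32.5
```

{"fn": "arm_command", "kwargs": {"plan": [{"dp": [0,0,-20],"spin": 0},{"dp": [0,0,-35],"spin": 0},{"dp": [0,0,-35],"spin": 0},{"dp": [0,0,-35],"spin": 0},{"dp": [0,0,-40],"spin": 0}]}}

```text
clock: 7.1
position: [0.4333, 0.1269, 0.4381]
ee_rot: [-0.17, 0.985, 0.0, -0.0]
ft_force: [1.1, 0.9, 0.5]
grip_width: 0.074
grasp_force: 31.4
```

```bash
cat > box.py <<'E'
from h import *
def box(f=None):
    a=cam('top',f)
    bx=None
    for r in finder.find_in('top','clear_box'):print('top box',round(r['score'],2),np.round(r['position'],3),np.round(proj('top',r['position'])))
    hsv=cv2.cvtColor(a,cv2.COLOR_BGR2HSV)
    m=cv2.inRange(hsv,(108,110,30),(130,255,255))
    n,l,s,c=cv2.connectedComponentsWithStats(m)
    for i in range(1,n):
        if 3<=s[i,4]<60 and 330<c[i,0]<480 and 150<c[i,1]<270: print('blue',s[i,4],np.round(c[i],1),np.round(ray('top',*c[i],.045),4))
    return a
if __name__=='__main__':
    st();box()
E
python3 box.py
```

```text
t 7.1 p [0.4333 0.1269 0.4381] x [-0.942 -0.334  0.   ] y [-0.334  0.942  0.   ] z [-0. -0. -1.] F [1.1 0.9 0.5] w 0.074 g 31.394725441932678 q7 1.51
top box 0.89 [ 0.527 -0.213  0.001] [387. 203.]
blue 4 [427.5 176.5] [ 0.6152 -0.338   0.045 ]
blue 10 [373.  199.8] [ 0.5361 -0.1611  0.045 ]
```

The plate is held (opening ~6 mm) and lifted clear. The box is unchanged at about (0.518,-0.213), y-axis ≈74°. Carry it to box y=-32 mm.

{"fn": "arm_command", "kwargs": {"plan": [{"dp": [6.5,-47,0],"spin": 0},{"dp": [6.5,-47,0],"spin": 0},{"dp": [6.5,-47,0],"spin": 0},{"dp": [6.5,-47,0],"spin": 0},{"dp": [6.5,-47,0],"spin": 0}]}}

```text
clock: 7.7
position: [0.4815, -0.1072, 0.4367]
ee_rot: [-0.17, 0.985, 0.0, 0.0]
ft_force: [0.8, 1.2, -0.3]
grip_width: 0.073
grasp_force: 31.4
```

{"fn": "arm_command", "kwargs": {"plan": [{"dp": [6.5,-47,0],"spin": 0},{"dp": [6.5,-47,0],"spin": 0},{"dp": [6.5,-46,0],"spin": 0},{"dp": [0,0,0],"spin": 0.15},{"dp": [0,0,0],"spin": 0.15}]}}

```text
clock: 8.2
position: [0.5099, -0.2454, 0.436]
ee_rot: [-0.016, 1.0, -0.0, -0.001]
ft_force: [-0.1, 1.0, -0.4]
grip_width: 0.072
grasp_force: 31.4
```

{"fn": "arm_command", "kwargs": {"plan": [{"dp": [0,0,0],"spin": 0.15},{"dp": [0,0,0],"spin": 0.15},{"dp": [0,0,40],"spin": 0.014},{"dp": [0,0,30],"spin": 0},{"dp": [0,0,0],"spin": 0}]}}

```text
clock: 8.7
position: [0.5092, -0.2428, 0.3629]
ee_rot: [0.136, 0.991, 0.0, -0.003]
ft_force: [-0.1, 0.9, -0.0]
grip_width: 0.07
grasp_force: 31.4
```

```bash
python3 -c "
from h import *
from box import box
go(.5095,-.244,.275,np.radians(74.3))
a=box();b=cam('side')
for r in finder.find_in('side','clear_box'):print(round(r['score'],2),np.round(r['position'],3))
x=cv2.resize(a[150:240,350:440],(400,400),interpolation=cv2.INTER_CUBIC);y=cv2.resize(b[130:230,300:400],(400,400),interpolation=cv2.INTER_CUBIC)
cv2.imwrite('pics/e1.png',np.clip(np.hstack([x,y])*1.4,0,255).astype(np.uint8))"
```

```text
t 8.7 p [ 0.5092 -0.2428  0.3629] x [-0.963  0.269  0.007] y [ 0.269  0.963 -0.   ] z [-0.006  0.002 -1.   ] F [-0.1  0.9 -0. ] w 0.07 g 31.44108474254608 q7 1.81
dp [-1.2 -1.1 87.9]
spin(tool z down) 0.001 or -3.14
top box 0.74 [ 0.526 -0.2    0.001] [383. 204.]
top box 0.59 [ 0.613 -0.373  0.042] [438. 177.]
blue 9 [373.1 199.8] [ 0.5362 -0.1615  0.045 ]
0.95 [ 0.512 -0.217  0.04 ]
0.62 [ 0.573 -0.344  0.039]
```

View pics/e1.png

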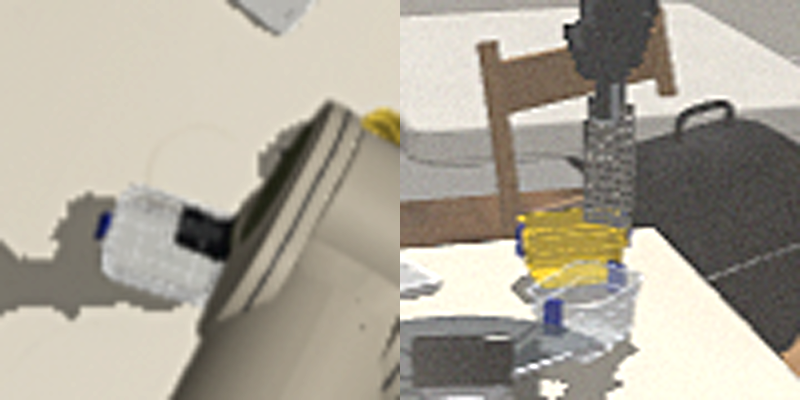

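The plate hangs upright above the far end of the box (side crop: plate ~(610,170), box ~(590,300)). Lower it in.

{"fn": "arm_command", "kwargs": {"plan": [{"dp": [-1,-1,30],"spin": 0},{"dp": [0,0,30],"spin": 0},{"dp": [0,0,20],"spin": 0},{"dp": [0,0,0],"spin": 0},{"dp": [0,0,0],"spin": 0}]}}

```text
clock: 9.4
position: [0.5115, -0.2452, 0.2883]
ee_rot: [0.136, 0.991, -0.0, 0.001]
ft_force: [0.9, -0.0, 0.4]
grip_width: 0.071
grasp_force: 31.4
```

{"fn": "arm_command", "kwargs": {"plan": [{"dp": [0,0,6],"spin": 0},{"dp": [0,0,5],"spin": 0},{"dp": [0,0,3],"spin": 0},{"dp": [0,0,0],"spin": 0}]}}

```text
clock: 9.8
position: [0.5109, -0.2448, 0.2724]
ee_rot: [0.136, 0.991, 0.0, -0.0]
ft_force: [0.0, -0.2, -0.4]
grip_width: 0.068
grasp_force: 31.4
```

```bash
python3 box.py
```

```text
t 9.8 p [ 0.5109 -0.2448  0.2724] x [-0.963  0.269  0.   ] y [0.269 0.963 0.   ] z [-0.  0. -1.] F [ 0.  -0.2 -0.4] w 0.068 g 31.432605385780334 q7 1.87
top box 0.72 [ 0.527 -0.192  0.001] [381. 203.]
top box 0.7 [ 0.601 -0.374  0.032] [437. 181.]
blue 4 [427.5 176.5] [ 0.6152 -0.338   0.045 ]
blue 9 [372.9 199.8] [ 0.5361 -0.1608  0.045 ]
```

{"fn": "arm_command", "kwargs": {"plan": [{"dp": [0,0,3],"spin": 0},{"dp": [0,0,1],"spin": 0},{"dp": [0,0,0],"spin": 0}]}}

```text
clock: 10.2
position: [0.5111, -0.245, 0.2692]
ee_rot: [0.136, 0.991, 0.0, 0.0]
ft_force: [-2.5, -0.1, 4.8]
grip_width: 0.073
grasp_force: 32.2
```

{"fn": "arm_command", "kwargs": {"plan": [{"dp": [0,0,0],"spin": 0},{"dp": [0,0,0],"spin": 0},{"dp": [0,0,0],"spin": 0},{"dp": [0,0,0],"spin": 0}], "grip": 0.65}}

```text
clock: 10.6
position: [0.5109, -0.2448, 0.2686]
ee_rot: [0.136, 0.991, 0.0, -0.0]
ft_force: [0.1, 0.1, -0.1]
grip_width: 0.173
grasp_force: 0.0
```

{"fn": "arm_command", "kwargs": {"plan": [{"dp": [0,-4,0],"spin": 0},{"dp": [0,-4,0],"spin": 0},{"dp": [0,-4,0],"spin": 0},{"dp": [0,0,0],"spin": 0},{"dp": [0,0,0],"spin": 0}]}}

```text
clock: 11.1
position: [0.5076, -0.2566, 0.2686]
ee_rot: [0.136, 0.991, 0.0, -0.0]
ft_force: [0.2, 1.0, -0.5]
grip_width: 0.175
grasp_force: 0.0
```

```bash
cat > pv.py <<'E'
from h import *
from box import box
import sys
st();a=box();b=cam('side')
for r in finder.find_in('side','plate_1_mid'):print(round(r['score'],2),np.round(r['position'],3))
x=cv2.resize(a[150:240,350:440],(400,400),interpolation=cv2.INTER_CUBIC);y=cv2.resize(b[150:230,310:390],(400,400),interpolation=cv2.INTER_CUBIC)
cv2.imwrite('pics/'+sys.argv[1],np.clip(np.hstack([x,y])*1.4,0,255).astype(np.uint8))
E
python3 pv.py e2.png
```

```text
t 11.1 p [ 0.5076 -0.2566  0.2686] x [-0.963  0.27   0.   ] y [0.27  0.963 0.   ] z [-0.  0. -1.] F [ 0.2  1.  -0.5] w 0.175 g 0.0 q7 1.9
top box 0.9 [ 0.53  -0.2    0.001] [383. 203.]
top box 0.48 [ 0.601 -0.374  0.035] [438. 181.]
blue 3 [428.  176.3] [ 0.6158 -0.3397  0.045 ]
blue 9 [372.9 199.8] [ 0.5361 -0.1608  0.045 ]
0.78 [0.529 0.24  0.074]
```

View pics/e2.png

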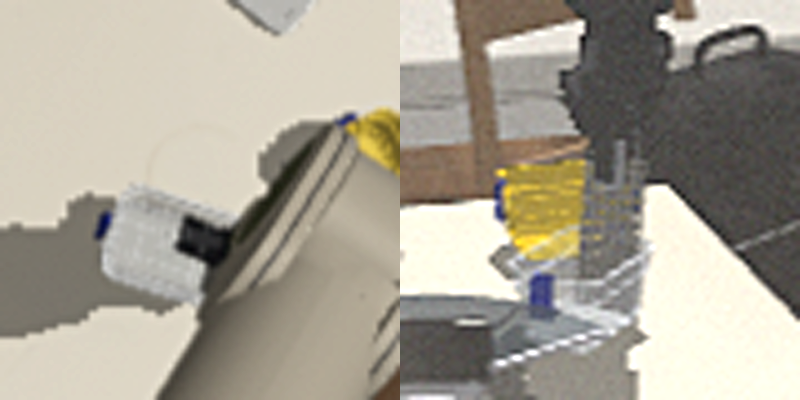

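Plate 1 of the set stands in the box at the far end (side crop plate ~(610,220)), and the box hasn't moved. I rise, go back to the bar, and regrip half a turn round to stay within joint 7's range.

{"fn": "arm_command", "kwargs": {"plan": [{"dp": [0,0,-10],"spin": 0},{"dp": [0,0,-30],"spin": 0},{"dp": [0,0,-45],"spin": 0},{"dp": [0,0,-45],"spin": 0},{"dp": [11.7,44.4,0],"spin": 0}]}}

```text
clock: 11.8
position: [0.5077, -0.2164, 0.4057]
ee_rot: [0.141, 0.99, -0.002, 0.005]
ft_force: [1.1, -0.1, -1.3]
grip_width: 0.173
grasp_force: 0.0
```

{"fn": "arm_command", "kwargs": {"plan": [{"dp": [11.7,44.4,0],"spin": 0},{"dp": [11.7,44.4,0],"spin": 0},{"dp": [11.7,44.4,0],"spin": 0},{"dp": [11.7,44.4,0],"spin": 0},{"dp": [11.7,44.4,0],"spin": 0}], "grip": 0.0}}

```text
clock: 12.3
position: [0.5115, 0.0207, 0.3998]
ee_rot: [0.136, 0.991, 0.0, 0.001]
ft_force: [0.5, 0.2, -0.7]
grip_width: 0.5
grasp_force: 0.0
```

{"fn": "arm_command", "kwargs": {"plan": [{"dp": [11.7,44.4,0],"spin": 0},{"dp": [11.7,44.4,0],"spin": 0},{"dp": [11.7,44.4,0],"spin": 0},{"dp": [0,0,0],"spin": 0.148},{"dp": [0,0,0],"spin": 0.148}]}}

```text
clock: 12.8
position: [0.5137, 0.1584, 0.3993]
ee_rot: [0.282, 0.959, -0.0, 0.0]
ft_force: [0.0, -1.0, 0.2]
grip_width: 0.499
grasp_force: 0.0
```

{"fn": "arm_command", "kwargs": {"plan": [{"dp": [0,0,0],"spin": 0.148},{"dp": [0,0,0],"spin": 0.148},{"dp": [0,0,0],"spin": 0.148},{"dp": [0,0,0],"spin": 0.148},{"dp": [0,0,0],"spin": 0.148}]}}

```text
clock: 13.3
position: [0.5139, 0.1566, 0.3995]
ee_rot: [0.611, 0.791, 0.0, 0.0]
ft_force: [-0.1, 0.1, -0.7]
grip_width: 0.498
grasp_force: 0.0
```

{"fn": "arm_command", "kwargs": {"plan": [{"dp": [0,0,0],"spin": 0.148},{"dp": [0,0,0],"spin": 0.148},{"dp": [0,0,0],"spin": 0.148},{"dp": [0,0,0],"spin": 0.148},{"dp": [0,0,0],"spin": 0.148}]}}

```text
clock: 13.8
position: [0.5139, 0.1566, 0.3995]
ee_rot: [0.856, 0.517, 0.0, 0.0]
ft_force: [0.2, 0.3, -0.0]
grip_width: 0.504
grasp_force: 0.0
```

{"fn": "arm_command", "kwargs": {"plan": [{"dp": [0,0,0],"spin": 0.148},{"dp": [0,0,0],"spin": 0.148},{"dp": [0,0,0],"spin": 0.148},{"dp": [0,0,0],"spin": 0.148},{"dp": [0,0,0],"spin": 0.148}]}}

```text
clock: 14.3
position: [0.5139, 0.1566, 0.3995]
ee_rot: [0.985, 0.172, 0.0, -0.0]
ft_force: [1.4, -0.8, -0.1]
grip_width: 0.501
grasp_force: 0.0
```

```bash
python3 -c "
from h import *
cam('side','s2.png');cam('top')
go(.514,.156,.307,np.radians(110))
for r in finder.find_in('side','plate_1_mid'):print(round(r['score'],2),np.round(r['position'],3))"; python3 box.py
```

```text
t 14.4 p [0.5139 0.1567 0.3994] x [0.939 0.343 0.001] y [ 0.343 -0.939 -0.   ] z [ 0.001  0.    -1.   ] F [0.5 0.2 0.2] w 0.501 g 0.0 q7 -1.52
dp [-0.2  0.7 92.4]
spin(tool z down) 0.001 or -3.141
0.54 [0.527 0.24  0.076]
t 14.45 p [0.5139 0.1567 0.3993] x [0.937 0.348 0.001] y [ 0.348 -0.937 -0.   ] z [ 0.001  0.    -1.   ] F [-0.6 -0.1  0. ] w 0.498 g 0.0 q7 -1.52
top box 0.77 [ 0.519 -0.214  0.035] [389. 205.]
top box 0.77 [ 0.574 -0.368  0.008] [434. 190.]
top box 0.18 [0.526 0.103 0.126] [290. 200.]
blue 4 [427.5 176.5] [ 0.6152 -0.338   0.045 ]
```

{"fn": "arm_command", "kwargs": {"plan": [{"dp": [0,0,45],"spin": 0},{"dp": [0,0,47],"spin": 0},{"dp": [0,0,0],"spin": 0},{"dp": [0,0,0],"spin": 0}]}}

```text
clock: 14.95
position: [0.5141, 0.1566, 0.3068]
ee_rot: [0.984, 0.177, 0.0, 0.0]
ft_force: [-0.4, 0.1, -0.2]
grip_width: 0.501
grasp_force: 0.0
```

{"fn": "arm_command", "kwargs": {"plan": [{"dp": [0,0,0],"spin": 0},{"dp": [0,0,0],"spin": 0},{"dp": [0,0,0],"spin": 0},{"dp": [0,0,0],"spin": 0}], "grip": 1.0, "newtons": 40}}

```text
clock: 15.35
position: [0.5144, 0.1566, 0.3077]
ee_rot: [0.984, 0.176, 0.001, -0.0]
ft_force: [0.3, -0.8, 7.0]
grip_width: 0.229
grasp_force: 42.2
```

{"fn": "arm_command", "kwargs": {"plan": [{"dp": [0,0,0],"spin": -0.15},{"dp": [0,0,0],"spin": -0.15},{"dp": [0,0,0],"spin": -0.15},{"dp": [0,0,0],"spin": -0.15},{"dp": [0,0,0],"spin": -0.15}]}}

```text
clock: 15.85
position: [0.514, 0.1572, 0.3077]
ee_rot: [0.85, 0.527, 0.001, -0.0]
ft_force: [-4.7, 1.4, 8.0]
grip_width: 0.226
grasp_force: 42.6
```

{"fn": "arm_command", "kwargs": {"plan": [{"dp": [0,0,0],"spin": -0.15},{"dp": [0,0,0],"spin": -0.147},{"dp": [0,0,0],"spin": 0},{"dp": [0,0,0],"spin": 0}]}}

```text
clock: 16.25
position: [0.5138, 0.1573, 0.3077]
ee_rot: [0.764, 0.645, 0.0, -0.001]
ft_force: [-5.4, 1.2, 10.1]
grip_width: 0.227
grasp_force: 42.6
```

```bash
python3 -c "
from h import *
go(.514,.156,.307,np.radians(170));print(manip.get_obs()['torque'])"
```

```text
t 16.25 p [0.5138 0.1573 0.3077] x [0.168 0.986 0.001] y [ 0.986 -0.168 -0.   ] z [-0.     0.001 -1.   ] F [-5.4  1.2 10.1] w 0.227 g 42.576667983230436 q7 -0.46
dp [-1.2  0.4  0.7]
spin(tool z down) 0.006 or -3.136
[ 0.17449118  1.04534556 -0.04822327]
```

{"fn": "arm_command", "kwargs": {"plan": [{"dp": [0,0,0],"spin": 0},{"dp": [0,0,0],"spin": 0},{"dp": [0,0,0],"spin": 0},{"dp": [0,0,-40],"spin": 0},{"dp": [0,0,-20],"spin": 0}], "grip": 0.0}}

```text
clock: 16.75
position: [0.5143, 0.1566, 0.3687]
ee_rot: [0.765, 0.644, 0.001, 0.0]
ft_force: [1.4, -0.3, 1.1]
grip_width: 0.501
grasp_force: 0.0
```

{"fn": "arm_command", "kwargs": {"plan": [{"dp": [-43,0,0],"spin": 0},{"dp": [-42,0,0],"spin": 0},{"dp": [0,0,0],"spin": 0},{"dp": [0,0,0],"spin": 0}]}}

```text
clock: 17.15
position: [0.4994, 0.0722, 0.3668]
ee_rot: [0.765, 0.643, 0.0, -0.0]
ft_force: [0.4, 0.1, -0.3]
grip_width: 0.502
grasp_force: 0.0
```

```bash
python3 -c "
from h import *
go(.4992,.0735,.272,np.radians(170))"
```

```text
t 17.15 p [0.4994 0.0722 0.3668] x [0.172 0.985 0.001] y [ 0.985 -0.172  0.   ] z [ 0.     0.001 -1.   ] F [ 0.4  0.1 -0.3] w 0.502 g 0.0 q7 -0.36
dp [ 1.1 -0.5 94.8]
spin(tool z down) 0.002 or -3.14
```

{"fn": "arm_command", "kwargs": {"plan": [{"dp": [0,0,35],"spin": 0},{"dp": [0,0,35],"spin": 0},{"dp": [0,0,25],"spin": 0},{"dp": [0,0,0],"spin": 0},{"dp": [0,0,0],"spin": 0}]}}

```text
clock: 17.65
position: [0.4998, 0.0739, 0.2721]
ee_rot: [0.765, 0.645, -0.0, 0.0]
ft_force: [0.6, 0.4, 1.2]
grip_width: 0.501
grasp_force: 0.0
```

{"fn": "arm_command", "kwargs": {"plan": [{"dp": [0,0,0],"spin": 0},{"dp": [0,0,0],"spin": 0},{"dp": [0,0,0],"spin": 0},{"dp": [0,0,0],"spin": 0},{"dp": [0,0,0],"spin": 0}], "grip": 1.0, "newtons": 30}}

```text
clock: 18.15
position: [0.4997, 0.0733, 0.2729]
ee_rot: [0.765, 0.644, 0.001, -0.0]
ft_force: [-3.1, 1.7, 6.9]
grip_width: 0.068
grasp_force: 31.5
```

{"fn": "arm_command", "kwargs": {"plan": [{"dp": [0,0,-20],"spin": 0},{"dp": [0,0,-35],"spin": 0},{"dp": [0,0,-35],"spin": 0},{"dp": [0,0,-35],"spin": 0},{"dp": [0,0,-40],"spin": 0}]}}

```text
clock: 18.65
position: [0.4991, 0.0727, 0.4384]
ee_rot: [0.765, 0.644, 0.0, -0.0]
ft_force: [0.9, 0.4, 0.4]
grip_width: 0.073
grasp_force: 29.5
```

```bash
python3 pv.py e3.png
```

```text
t 18.65 p [0.4991 0.0727 0.4384] x [0.17  0.985 0.   ] y [ 0.985 -0.17   0.   ] z [ 0.  0. -1.] F [0.9 0.4 0.4] w 0.073 g 29.50676679611206 q7 -0.39
top box 0.88 [ 0.517 -0.208  0.035] [387. 206.]
top box 0.72 [ 0.575 -0.37   0.007] [435. 190.]
blue 4 [427.5 176.5] [ 0.6152 -0.338   0.045 ]
0.82 [0.529 0.239 0.076]
```

Plate from slot 4 is held. I'll view the box once before placing.

View pics/e3.png

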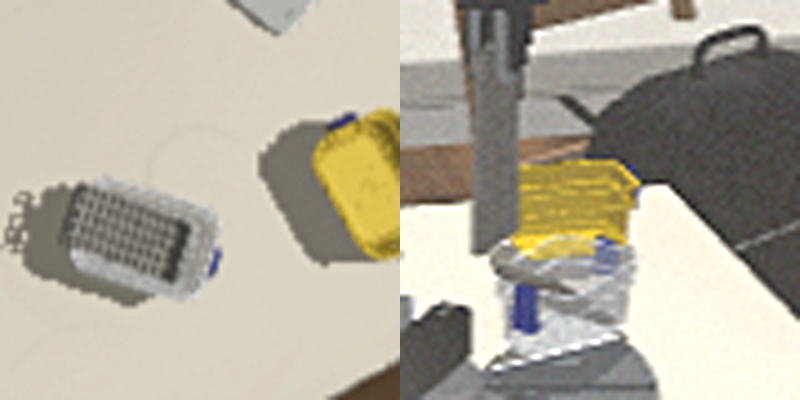

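The box was knocked about 2 cm towards the magazine: the far clip is now at top px ~(398,209), before (405,210). The first plate also flipped over and now leans on the near wall. I'll measure the new box pose from the blue clips in both views.

```bash
cat > clips.py <<'E'
from h import *
def clips(n,im,roi):
    x0,y0,x1,y1=roi;a=im[y0:y1,x0:x1].astype(int)
    m=((a[...,0]-np.maximum(a[...,1],a[...,2])>25)).astype(np.uint8)
    k,l,s,c=cv2.connectedComponentsWithStats(m,connectivity=8)
    return [(int(s[i,4]),np.round(c[i]+[x0,y0],1),np.round(ray(n,*(c[i]+[x0,y0]+.0),.04),4)) for i in range(1,k) if s[i,4]>=3]
if __name__=='__main__':
    for tag,t,s in(('before',cv2.imread('pics/top0.png'),cv2.imread('pics/side0.png')),('now',cam('top','t3.png'),cam('side','s3.png'))):
        print(tag)
        for r in clips('top',t,(355,180,415,225)):print(' top',*r)
        for r in clips('side',s,(320,185,375,225)):print(' side',*r)
E
python3 clips.py
```

```text
before
 top 8 [373.2 200.1] [ 0.5353 -0.1624  0.04  ]
 top 4 [405.  209.5] [ 0.5065 -0.2662  0.04  ]
 side 8 [329.2 189.5] [ 0.6199 -0.3383  0.04  ]
 side 5 [353.2 195.8] [ 0.516  -0.2991  0.04  ]
 side 26 [337.7 207.5] [ 0.5429 -0.1761  0.04  ]
now
 top 7 [398.  208.1] [ 0.5105 -0.2434  0.04  ]
 side 3 [351. 198.] [ 0.5189 -0.2753  0.04  ]
 side 40 [334.6 211.4] [ 0.5445 -0.1409  0.04  ]
```

```bash
python3 -c "
from h import *
out=[]
for n,f,x0,y0 in(('top','t3.png',355,180),('side','s3.png',320,180)):
    s=8;im=np.clip(cv2.resize(cv2.imread('pics/'+f)[y0:y0+50,x0:x0+50],(400,400),interpolation=cv2.INTER_CUBIC)*1.3,0,255).astype(np.uint8)
    c=np.array([.5225,-.189,0]);a=np.radians(76);Y=np.array([np.cos(a),np.sin(a),0]);X=np.array([np.sin(a),-np.cos(a),0])
    q=lambda p:tuple(int(i) for i in (proj(n,p)-[x0,y0]+.5)*s)
    for hx,hy,z,col in((.030,.044,.058,(0,0,255)),(.0365,.0575,.04,(0,255,0)),(.030,.044,.002,(255,0,255))):
        cv2.polylines(im,[np.array([q(c+X*i*hx+Y*j*hy+[0,0,z]) for i,j in((1,1),(1,-1),(-1,-1),(-1,1))])],1,col,1)
    out.append(im)
cv2.imwrite('pics/o3.png',np.hstack(out))"
```

```text
(no output)
```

View pics/o3.png

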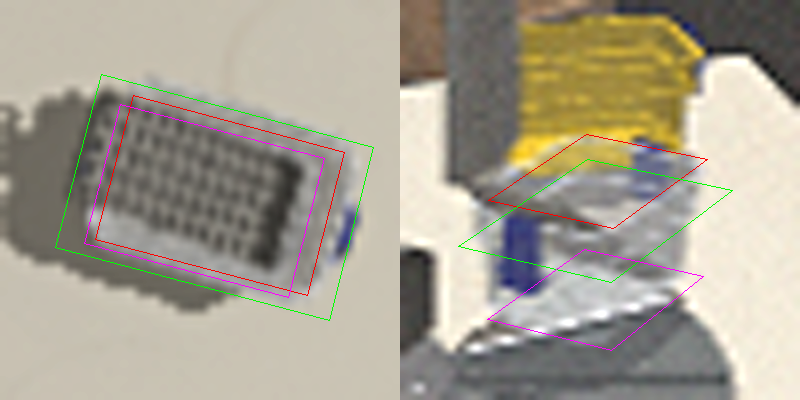

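The overlay fits: the box centre is about (0.5225,-0.189), y-axis ≈74.5°. The first plate's foot is near the far end and its head is over the near rim. I'll use the held plate's lower end to sweep it upright from the near side. First move to box y=+85 and align.

{"fn": "arm_command", "kwargs": {"plan": [{"dp": [-42.3,19,0],"spin": 0},{"dp": [-42.3,19,0],"spin": 0},{"dp": [-42.3,19,0],"spin": 0},{"dp": [-42.3,19,0],"spin": 0},{"dp": [0,0,0],"spin": 0.15}]}}

```text
clock: 19.45
position: [0.545, -0.1135, 0.4356]
ee_rot: [0.812, 0.583, -0.002, 0.001]
ft_force: [-1.2, -0.0, -0.8]
grip_width: 0.071
grasp_force: 29.5
```

{"fn": "arm_command", "kwargs": {"plan": [{"dp": [0,0,0],"spin": 0.15},{"dp": [0,0,0],"spin": 0.15},{"dp": [0,0,0],"spin": 0.15},{"dp": [0,0,0],"spin": 0.15},{"dp": [0,0,0],"spin": 0.15}]}}

```text
clock: 19.95
position: [0.5454, -0.1065, 0.4354]
ee_rot: [0.97, 0.244, -0.001, -0.0]
ft_force: [0.7, 0.2, -0.6]
grip_width: 0.073
grasp_force: 29.5
```

{"fn": "arm_command", "kwargs": {"plan": [{"dp": [0,0,0],"spin": 0.15},{"dp": [0,0,0],"spin": 0.15},{"dp": [0,0,0],"spin": 0.15},{"dp": [0,0,0],"spin": 0.15},{"dp": [0,0,0],"spin": 0.15}]}}

```text
clock: 20.45
position: [0.5453, -0.1065, 0.4354]
ee_rot: [0.992, -0.128, -0.001, 0.0]
ft_force: [-0.3, -0.0, 0.3]
grip_width: 0.07
grasp_force: 29.5
```

{"fn": "arm_command", "kwargs": {"plan": [{"dp": [0,0,0],"spin": 0.02},{"dp": [0,0,40],"spin": 0},{"dp": [0,0,40],"spin": 0},{"dp": [0,0,0],"spin": 0},{"dp": [0,0,0],"spin": 0}]}}

```text
clock: 20.95
position: [0.5455, -0.1068, 0.357]
ee_rot: [0.991, -0.134, -0.001, 0.0]
ft_force: [-0.1, 0.0, 0.6]
grip_width: 0.073
grasp_force: 29.5
```

```bash
cat > bx.py <<'E'
from h import *
import sys
C=np.array([.5225,-.189]);A=np.radians(74.5)
def bt(y,z,x=0,C=C,A=A):
    p=C+y*np.array([np.cos(A),np.sin(A)])+x*np.array([np.sin(A),-np.cos(A)])
    go(*p,z,A)
    o=manip.get_obs();d=np.array(o['position'])[:2]-C;print('box frame x,y mm',np.round(1000*np.array([d@[np.sin(A),-np.cos(A)],d@[np.cos(A),np.sin(A)]]),1))
if __name__=='__main__':bt(float(sys.argv[1]),float(sys.argv[2]))
E
python3 bx.py .085 .331
```

```text
t 20.95 p [ 0.5455 -0.1068  0.357 ] x [ 0.964 -0.265 -0.001] y [-0.265 -0.964  0.001] z [-0.001 -0.    -1.   ] F [-0.1  0.   0.6] w 0.073 g 29.513172805309296 q7 -1.53
dp [-0.2  0.4 26. ]
spin(tool z down) 0.002 or -3.14
box frame x,y mm [ 0.2 85.4]
```

{"fn": "arm_command", "kwargs": {"plan": [{"dp": [0,0,25],"spin": 0},{"dp": [0,0,0],"spin": 0},{"dp": [0,0,0],"spin": 0},{"dp": [0,10,0],"spin": 0},{"dp": [0,10,0],"spin": 0}]}}

```text
clock: 21.45
position: [0.5403, -0.1268, 0.333]
ee_rot: [0.991, -0.134, 0.001, -0.0]
ft_force: [-0.1, -0.3, -0.5]
grip_width: 0.07
grasp_force: 29.6
```

{"fn": "arm_command", "kwargs": {"plan": [{"dp": [0,10,0],"spin": 0},{"dp": [0,10,0],"spin": 0},{"dp": [0,10,0],"spin": 0},{"dp": [0,10,0],"spin": 0},{"dp": [0,0,0],"spin": 0}]}}

```text
clock: 21.95
position: [0.5289, -0.1664, 0.3318]
ee_rot: [0.991, -0.136, -0.0, 0.0]
ft_force: [-0.6, -0.4, -1.7]
grip_width: 0.069
grasp_force: 29.6
```

```bash
python3 bx.py -.032 .331; python3 clips.py|sed -n '/now/,$p'
```

```text
t 21.95 p [ 0.5289 -0.1664  0.3318] x [ 0.963 -0.269  0.   ] y [-0.269 -0.963  0.001] z [-0.    -0.001 -1.   ] F [-0.6 -0.4 -1.7] w 0.069 g 29.574760794639587 q7 -1.4
dp [ 0.  55.5  0.8]
spin(tool z down) -0.002 or 3.139
box frame x,y mm [ 0.1 23.5]
now
 side 4 [329.2 187.5] [ 0.6262 -0.3599  0.04  ]
 side 4 [329.2 192.2] [ 0.6117 -0.3095  0.04  ]
 side 3 [351. 198.] [ 0.5189 -0.2753  0.04  ]
 side 40 [334.6 211.4] [ 0.5445 -0.1409  0.04  ]
```

The box is steady, so continue the sweep.

{"fn": "arm_command", "kwargs": {"plan": [{"dp": [0,9,0],"spin": 0},{"dp": [0,9,0],"spin": 0},{"dp": [0,9,0],"spin": 0},{"dp": [0,9,0],"spin": 0},{"dp": [0,0,0],"spin": 0}]}}

```text
clock: 22.55
position: [0.5193, -0.201, 0.3318]
ee_rot: [0.991, -0.136, 0.0, 0.0]
ft_force: [-0.7, -0.8, -0.6]
grip_width: 0.071
grasp_force: 29.6
```

{"fn": "arm_command", "kwargs": {"plan": [{"dp": [0,8,0],"spin": 0},{"dp": [0,8,0],"spin": 0},{"dp": [0,3,0],"spin": 0},{"dp": [0,0,0],"spin": 0},{"dp": [0,0,0],"spin": 0}]}}

```text
clock: 23.05
position: [0.515, -0.2173, 0.3316]
ee_rot: [0.991, -0.135, -0.0, -0.0]
ft_force: [-0.4, -0.2, -0.6]
grip_width: 0.071
grasp_force: 29.6
```

```bash
python3 bx.py -.02 .331; python3 clips.py|sed -n '/now/,$p'
```

```text
t 23.05 p [ 0.515  -0.2173  0.3316] x [ 0.964 -0.267 -0.   ] y [-0.267 -0.964 -0.   ] z [-0.  0. -1.] F [-0.4 -0.2 -0.6] w 0.071 g 29.57055687904358 q7 -1.29
dp [-0.3 -9.3  0.6]
spin(tool z down) 0.0 or -3.141
box frame x,y mm [  0.3 -29.3]
now
 top 6 [366.5 198.5] [ 0.5402 -0.1404  0.04  ]
 side 8 [329.2 189.5] [ 0.6199 -0.3383  0.04  ]
 side 40 [334.6 211.4] [ 0.5445 -0.1409  0.04  ]
```

{"fn": "arm_command", "kwargs": {"plan": [{"dp": [0,4,0],"spin": 0},{"dp": [0,1,0],"spin": 0},{"dp": [0,0,0],"spin": 0},{"dp": [0,0,0],"spin": 0}]}}

```text
clock: 23.55
position: [0.5136, -0.2223, 0.3317]
ee_rot: [0.991, -0.135, 0.0, -0.0]
ft_force: [1.1, 0.3, -0.5]
grip_width: 0.071
grasp_force: 29.6
```

```bash
python3 clips.py|sed -n '/now/,$p'; python3 pv.py e4.png; python3 -c "
import cv2,numpy as np
a=cv2.imread('pics/t3.png')[175:235,350:410];b=cv2.imread('pics/s3.png')[140:220,300:380]
cv2.imwrite('pics/e4.png',np.clip(np.hstack([cv2.resize(a,(400,400),interpolation=3),cv2.resize(b,(400,400),interpolation=3)])*1.4,0,255).astype(np.uint8))"
```

```text
now
 top 6 [366.5 198.5] [ 0.5402 -0.1404  0.04  ]
 side 4 [329.2 187.5] [ 0.6262 -0.3599  0.04  ]
 side 3 [329. 192.] [ 0.6133 -0.3118  0.04  ]
 side 40 [334.6 211.4] [ 0.5445 -0.1409  0.04  ]
t 23.65 p [ 0.5136 -0.2223  0.3317] x [ 0.964 -0.267  0.   ] y [-0.267 -0.964 -0.   ] z [ 0.  0. -1.] F [-0.   0.5 -0.4] w 0.074 g 29.60409700870514 q7 -1.28
top box 0.73 [ 0.533 -0.171  0.001] [375. 201.]
top box 0.52 [ 0.6   -0.373  0.038] [438. 182.]
blue 4 [427.5 176.5] [ 0.6152 -0.338   0.045 ]
blue 8 [366.  198.8] [ 0.5391 -0.1383  0.045 ]
0.8 [0.528 0.244 0.078]
0.74 [0.506 0.187 0.127]
```

View pics/e4.png

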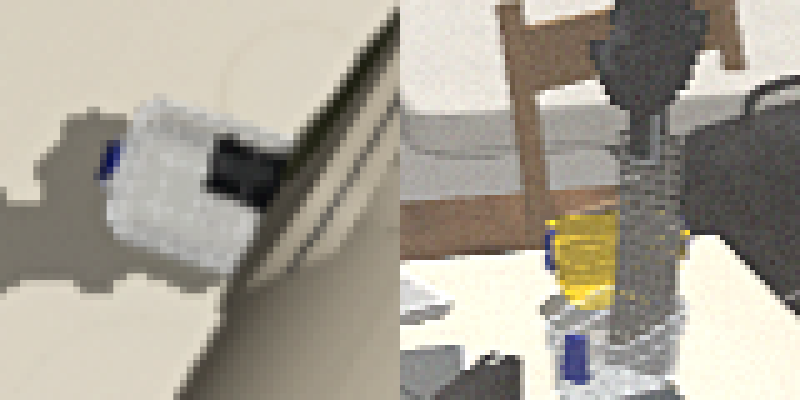

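That was the last picture. It shows plate 1 swept upright behind the held one, with the near half of the box empty. I'll back off to y=-22 and lower beside it.

{"fn": "arm_command", "kwargs": {"plan": [{"dp": [0,-6,0],"spin": 0},{"dp": [0,-6,0],"spin": 0},{"dp": [0,0,20],"spin": 0},{"dp": [0,0,20],"spin": 0},{"dp": [0,0,10],"spin": 0}]}}

```text
clock: 24.35
position: [0.5166, -0.2098, 0.2802]
ee_rot: [0.991, -0.134, -0.001, -0.0]
ft_force: [0.9, -0.5, 0.1]
grip_width: 0.075
grasp_force: 29.6
```

{"fn": "arm_command", "kwargs": {"plan": [{"dp": [0,0,5],"spin": 0},{"dp": [0,0,3],"spin": 0},{"dp": [0,0,0],"spin": 0},{"dp": [0,0,0],"spin": 0}]}}

```text
clock: 24.75
position: [0.517, -0.2109, 0.2743]
ee_rot: [0.991, -0.135, 0.0, -0.0]
ft_force: [0.8, -0.4, 0.2]
grip_width: 0.068
grasp_force: 29.6
```

```bash
python3 bx.py -.022 .269; python3 clips.py|sed -n '/now/,$p'
```

```text
t 24.75 p [ 0.517  -0.2109  0.2743] x [ 0.964 -0.267  0.001] y [-0.267 -0.964 -0.   ] z [ 0.001 -0.    -1.   ] F [ 0.8 -0.4  0.2] w 0.068 g 29.563903212547302 q7 -1.26
dp [-0.5 -0.5  5.3]
spin(tool z down) 0.0 or -3.141
box frame x,y mm [  0.5 -22.5]
now
 top 6 [366.5 198. ] [ 0.5418 -0.1403  0.04  ]
 side 9 [329.2 189.9] [ 0.6189 -0.3341  0.04  ]
 side 40 [334.6 211.4] [ 0.5445 -0.1409  0.04  ]
```

The box is steady. The -y finger leaves no room to tip this plate here, so I nudge plate 1 against the far wall, then take this plate to the near end (y=+30) instead.

{"fn": "arm_command", "kwargs": {"plan": [{"dp": [0,4,0],"spin": 0},{"dp": [0,2,0],"spin": 0},{"dp": [0,0,0],"spin": 0},{"dp": [0,-4,0],"spin": 0},{"dp": [0,0,-20],"spin": 0}]}}

```text
clock: 25.35
position: [0.5157, -0.2116, 0.2919]
ee_rot: [0.991, -0.134, -0.002, -0.0]
ft_force: [-0.7, 0.2, 0.3]
grip_width: 0.078
grasp_force: 29.5
```

{"fn": "arm_command", "kwargs": {"plan": [{"dp": [0,0,-30],"spin": 0},{"dp": [0,0,-20],"spin": 0},{"dp": [0,-26,0],"spin": 0},{"dp": [0,-26,0],"spin": 0},{"dp": [0,0,0],"spin": 0}]}}

```text
clock: 25.85
position: [0.5314, -0.1586, 0.3434]
ee_rot: [0.991, -0.132, -0.0, -0.001]
ft_force: [0.1, 0.3, 0.3]
grip_width: 0.07
grasp_force: 29.5
```

```bash
python3 bx.py .03 .275; python3 clips.py|sed -n '/now/,$p'
```

```text
t 25.85 p [ 0.5314 -0.1586  0.3434] x [ 0.965 -0.262 -0.   ] y [-0.262 -0.965 -0.001] z [-0.     0.001 -1.   ] F [0.1 0.3 0.3] w 0.07 g 29.538852274417877 q7 -1.42
dp [-0.4  1.7 68.4]
spin(tool z down) 0.006 or -3.136
box frame x,y mm [ 0.4 31.6]
now
 side 9 [329.2 189.9] [ 0.6189 -0.3341  0.04  ]
 side 42 [335.2 211.3] [ 0.5425 -0.1423  0.04  ]
```

```bash
cat > pl.py <<'E'
from h import *
import sys
def probe(im,C,A,pts):
    for y,z in pts:
        o=[]
        for x in(-.016,-.008,0,.008,.016):
            p=[C[0]+y*np.cos(A)+x*np.sin(A),C[1]+y*np.sin(A)-x*np.cos(A),z]
            u,v=proj('side',p).round().astype(int);c=im[v,u].astype(int);o.append(f'{c[0]}/{c[1]}/{c[2]}')
        print(y,z,proj('side',p).round(),o)
if __name__=='__main__':
    b=cam('side','s4.png')
    probe(b,np.array([.5225,-.190]),np.radians(74.5),((-.035,.07),(-.04,.085),(-.046,.1),(-.048,.11),(-.05,.125),(.02,.045),(.05,.067)))
E
python3 pl.py
```

```text
-0.035 0.07 [345. 195.] ['70/80/83', '83/84/88', '70/73/73', '78/78/82', '74/78/81']
-0.04 0.085 [346. 190.] ['61/77/81', '78/81/81', '79/80/83', '73/81/84', '77/80/80']
-0.046 0.1 [347. 186.] ['55/89/100', '78/77/85', '68/89/94', '62/79/86', '68/98/107']
-0.048 0.11 [348. 183.] ['80/77/79', '69/86/93', '59/77/85', '80/90/91', '65/90/98']
-0.05 0.125 [348. 179.] ['54/53/55', '53/56/57', '50/53/53', '53/53/56', '53/52/54']
0.02 0.045 [338. 206.] ['130/131/132', '68/71/76', '85/87/89', '138/144/146', '139/145/151']
0.05 0.067 [333. 203.] ['100/104/106', '100/104/104', '146/147/146', '106/107/108', '94/96/99']
```

{"fn": "arm_command", "kwargs": {"plan": [{"dp": [0,2,20],"spin": 0},{"dp": [0,0,20],"spin": 0},{"dp": [0,0,15],"spin": 0},{"dp": [0,0,6],"spin": 0},{"dp": [0,0,0],"spin": 0}]}}

```text
clock: 26.5
position: [0.5293, -0.1649, 0.2821]
ee_rot: [0.991, -0.135, -0.001, 0.0]
ft_force: [0.0, -0.7, -0.1]
grip_width: 0.075
grasp_force: 29.6
```

{"fn": "arm_command", "kwargs": {"plan": [{"dp": [0,0,4],"spin": 0},{"dp": [0,0,3],"spin": 0},{"dp": [0,0,2],"spin": 0},{"dp": [0,0,0],"spin": 0}]}}

```text
clock: 26.9
position: [0.5296, -0.1644, 0.2736]
ee_rot: [0.991, -0.135, -0.0, -0.0]
ft_force: [-0.1, 0.4, -0.5]
grip_width: 0.069
grasp_force: 29.6
```

```bash
python3 bx.py .03 .269; python3 clips.py|sed -n '/now/,$p'
```

```text
t 26.9 p [ 0.5296 -0.1644  0.2736] x [ 0.964 -0.267 -0.   ] y [-0.267 -0.964 -0.   ] z [-0.  0. -1.] F [-0.1  0.4 -0.5] w 0.069 g 29.56980586051941 q7 -1.35
dp [-0.2 -4.4  4.6]
spin(tool z down) 0.0 or -3.141
box frame x,y mm [ 0.2 25.6]
now
 side 9 [329.2 189.9] [ 0.6189 -0.3341  0.04  ]
 side 42 [335.1 211.4] [ 0.5426 -0.1412  0.04  ]
```

{"fn": "arm_command", "kwargs": {"plan": [{"dp": [0,-4,0],"spin": 0},{"dp": [0,0,3],"spin": 0},{"dp": [0,0,2],"spin": 0},{"dp": [0,0,0],"spin": 0}]}}

```text
clock: 27.4
position: [0.5309, -0.1606, 0.2692]
ee_rot: [0.991, -0.135, 0.0, -0.0]
ft_force: [-2.0, 1.7, 7.0]
grip_width: 0.066
grasp_force: 30.8
```

{"fn": "arm_command", "kwargs": {"plan": [{"dp": [0,0,0],"spin": 0},{"dp": [0,0,0],"spin": 0},{"dp": [0,0,0],"spin": 0},{"dp": [0,0,0],"spin": 0}], "grip": 0.65}}

```text
clock: 27.8
position: [0.5306, -0.1606, 0.2685]
ee_rot: [0.991, -0.135, -0.0, 0.0]
ft_force: [0.2, 0.4, -0.3]
grip_width: 0.175
grasp_force: 0.0
```

{"fn": "arm_command", "kwargs": {"plan": [{"dp": [0,-4,0],"spin": 0},{"dp": [0,-4,0],"spin": 0},{"dp": [0,-4,0],"spin": 0},{"dp": [0,-3,0],"spin": 0},{"dp": [0,0,0],"spin": 0}]}}

```text
clock: 28.3
position: [0.5349, -0.1455, 0.2686]
ee_rot: [0.991, -0.134, -0.0, -0.0]
ft_force: [0.2, 0.2, -0.2]
grip_width: 0.176
grasp_force: 0.0
```

{"fn": "arm_command", "kwargs": {"plan": [{"dp": [0,0,0],"spin": 0},{"dp": [0,0,-15],"spin": 0},{"dp": [0,0,-35],"spin": 0},{"dp": [0,0,-40],"spin": 0},{"dp": [0,0,-40],"spin": 0}]}}

```text
clock: 28.8
position: [0.5342, -0.1468, 0.4012]
ee_rot: [0.991, -0.135, 0.0, 0.0]
ft_force: [1.0, 1.0, 0.0]
grip_width: 0.176
grasp_force: 0.0
```

```bash
python3 bx.py .03 .269; python3 clips.py|sed -n '/now/,$p'
```

```text
t 28.8 p [ 0.5342 -0.1468  0.4012] x [ 0.963 -0.268  0.   ] y [-0.268 -0.963  0.   ] z [ 0. -0. -1.] F [1. 1. 0.] w 0.176 g 0.0 q7 -1.49
dp [  0.   13.8 132.2]
spin(tool z down) -0.001 or 3.141
box frame x,y mm [-0.  43.8]
now
 side 7 [329.1 189. ] [ 0.6219 -0.3435  0.04  ]
 side 41 [335.2 211.4] [ 0.5424 -0.1414  0.04  ]
```

Both plates released. Back to the bar, now along 80°.

{"fn": "arm_command", "kwargs": {"plan": [{"dp": [-14.4,-41,0],"spin": 0},{"dp": [-14.4,-41,0],"spin": 0},{"dp": [-14.4,-41,0],"spin": 0},{"dp": [-14.4,-41,0],"spin": 0},{"dp": [-14.4,-41,0],"spin": 0}], "grip": 0.0}}

```text
clock: 29.4
position: [0.5195, 0.0718, 0.3993]
ee_rot: [0.991, -0.135, 0.0, -0.0]
ft_force: [0.8, 0.9, -0.9]
grip_width: 0.495
grasp_force: 0.0
```

{"fn": "arm_command", "kwargs": {"plan": [{"dp": [-14.4,-41,0],"spin": 0},{"dp": [-14.4,-41,0],"spin": 0},{"dp": [0,0,0],"spin": -0.15},{"dp": [0,0,0],"spin": -0.15},{"dp": [0,0,0],"spin": -0.15}]}}

```text
clock: 29.9
position: [0.514, 0.1572, 0.3991]
ee_rot: [0.996, 0.093, 0.0, 0.0]
ft_force: [-0.0, 0.8, -0.2]
grip_width: 0.5
grasp_force: 0.0
```

{"fn": "arm_command", "kwargs": {"plan": [{"dp": [0,0,0],"spin": -0.15},{"dp": [0,0,0],"spin": -0.15},{"dp": [0,0,0],"spin": -0.15},{"dp": [0,0,0],"spin": -0.15},{"dp": [0,0,0],"spin": -0.15}]}}

```text
clock: 30.4
position: [0.5141, 0.1568, 0.3991]
ee_rot: [0.893, 0.451, 0.0, 0.0]
ft_force: [-0.8, 1.5, -0.6]
grip_width: 0.504
grasp_force: 0.0
```

{"fn": "arm_command", "kwargs": {"plan": [{"dp": [0,0,0],"spin": -0.15},{"dp": [0,0,0],"spin": -0.15},{"dp": [0,0,0],"spin": -0.15},{"dp": [0,0,0],"spin": -0.017},{"dp": [0,0,0],"spin": 0}]}}

```text
clock: 30.9
position: [0.5141, 0.157, 0.399]
ee_rot: [0.767, 0.641, 0.0, 0.0]
ft_force: [1.3, -0.1, 0.1]
grip_width: 0.5
grasp_force: 0.0
```

```bash
python3 -c "
from h import *
go(.514,.157,.307,np.radians(170))";python3 clips.py|sed -n '/now/,$p'; python3 - <<'E'
from h import *
# plate texture in box: dark pixels (perforated grey) map in box frame via top view at z=.06
a=cv2.imread('pics/t3.png');A=np.radians(74.5);C=np.array([.5225,-.190])
g=cv2.cvtColor(a,cv2.COLOR_BGR2GRAY)
for z in(.06,):
  print('rows x=-28..28; cols y=-64..64 step8 (z .06)')
  for x in range(-28,29,8):
    print([int(g[tuple(proj('top',[C[0]+y/1e3*np.cos(A)+x/1e3*np.sin(A),C[1]+y/1e3*np.sin(A)-x/1e3*np.cos(A),z]).round().astype(int)[::-1])]) for y in range(-64,65,4)])
E
```

```text
t 30.9 p [0.5141 0.157  0.399 ] x [0.177 0.984 0.   ] y [ 0.984 -0.177  0.   ] z [ 0.  0. -1.] F [ 1.3 -0.1  0.1] w 0.5 g 0.0 q7 -0.48
dp [-0.  -0.1 92. ]
spin(tool z down) -0.004 or 3.138
now
 side 7 [329.1 189. ] [ 0.6219 -0.3435  0.04  ]
 side 44 [335.2 211.4] [ 0.5423 -0.1413  0.04  ]
rows x=-28..28; cols y=-64..64 step8 (z .06)
[151, 151, 151, 151, 147, 137, 125, 112, 123, 123, 124, 121, 121, 124, 120, 124, 131, 123, 123, 124, 120, 119, 122, 122, 104, 113, 143, 135, 92, 81, 82, 82, 81]
[151, 152, 148, 118, 98, 108, 47, 58, 55, 55, 112, 129, 128, 128, 128, 129, 128, 128, 129, 128, 131, 129, 132, 94, 73, 74, 79, 71, 71, 81, 81, 82, 81]
[149, 117, 96, 54, 39, 39, 41, 41, 41, 42, 80, 132, 137, 126, 128, 129, 138, 131, 133, 129, 129, 126, 137, 119, 84, 77, 76, 84, 93, 72, 65, 82, 82]
[151, 118, 104, 76, 43, 45, 47, 39, 40, 61, 131, 133, 137, 128, 127, 131, 141, 130, 127, 129, 128, 129, 133, 134, 79, 73, 76, 81, 96, 88, 42, 82, 84]
[151, 139, 96, 42, 38, 40, 45, 44, 40, 57, 113, 132, 129, 127, 128, 129, 130, 129, 128, 128, 131, 128, 131, 104, 76, 74, 78, 82, 96, 36, 26, 83, 84]
[152, 118, 99, 44, 35, 42, 41, 41, 41, 43, 90, 133, 134, 129, 129, 130, 129, 129, 129, 128, 129, 135, 132, 119, 83, 81, 84, 98, 98, 94, 81, 82, 82]
[152, 120, 104, 68, 37, 40, 38, 42, 38, 86, 107, 118, 109, 109, 123, 118, 119, 118, 114, 106, 123, 109, 119, 122, 115, 85, 78, 86, 92, 102, 80, 79, 106]
[151, 139, 82, 64, 68, 111, 117, 106, 115, 113, 114, 113, 114, 114, 113, 110, 110, 111, 111, 109, 113, 111, 113, 111, 112, 130, 139, 133, 150, 151, 152, 149, 149]
```

The brightness map of the box shows plate 1 leaning at the far end (y −56…−28), plate 2 leaning at the near end (y 28…48), and a free middle. Grip the bar and turn to slot 5.

{"fn": "arm_command", "kwargs": {"plan": [{"dp": [0,0,45],"spin": 0},{"dp": [0,0,47],"spin": 0},{"dp": [0,0,0],"spin": 0},{"dp": [0,0,0],"spin": 0}]}}

```text
clock: 31.4
position: [0.5143, 0.1573, 0.3068]
ee_rot: [0.767, 0.642, 0.0, 0.0]
ft_force: [-0.6, -0.4, -0.4]
grip_width: 0.497
grasp_force: 0.0
```

{"fn": "arm_command", "kwargs": {"plan": [{"dp": [0,0,0],"spin": 0},{"dp": [0,0,0],"spin": 0},{"dp": [0,0,0],"spin": 0},{"dp": [0,0,0],"spin": 0}], "grip": 1.0, "newtons": 40}}

```text
clock: 31.8
position: [0.5139, 0.1575, 0.3077]
ee_rot: [0.766, 0.643, 0.0, -0.001]
ft_force: [-6.5, -0.1, 11.9]
grip_width: 0.231
grasp_force: 42.0
```

{"fn": "arm_command", "kwargs": {"plan": [{"dp": [0,0,0],"spin": -0.15},{"dp": [0,0,0],"spin": -0.15},{"dp": [0,0,0],"spin": -0.15},{"dp": [0,0,0],"spin": -0.15},{"dp": [0,0,0],"spin": -0.15}]}}

```text
clock: 32.3
position: [0.5134, 0.1573, 0.3077]
ee_rot: [0.475, 0.88, -0.0, -0.001]
ft_force: [-13.6, -2.8, 16.4]
grip_width: 0.228
grasp_force: 43.6
```

{"fn": "arm_command", "kwargs": {"plan": [{"dp": [0,0,0],"spin": -0.15},{"dp": [0,0,0],"spin": -0.147},{"dp": [0,0,0],"spin": 0},{"dp": [0,0,0],"spin": 0}]}}

```text
clock: 32.7
position: [0.5132, 0.1572, 0.3077]
ee_rot: [0.342, 0.94, -0.0, -0.002]
ft_force: [-13.6, -3.5, 17.9]
grip_width: 0.226
grasp_force: 43.1
```

```bash
python3 -c "
from h import *
go(.514,.157,.307,np.radians(230));print(manip.get_obs()['torque'])"
```

```text
t 32.7 p [0.5132 0.1572 0.3077] x [-0.766  0.643  0.003] y [ 0.643  0.766 -0.002] z [-0.003  0.    -1.   ] F [-13.6  -3.5  17.9] w 0.226 g 43.106233598082326 q7 0.58
dp [-0.7  0.4  0.7]
spin(tool z down) -0.001 or 3.141
[-4.54256437e-01  2.60692772e+00  6.58258201e-04]
```

{"fn": "arm_command", "kwargs": {"plan": [{"dp": [0,0,0],"spin": 0},{"dp": [0,0,0],"spin": 0},{"dp": [0,0,0],"spin": 0},{"dp": [0,0,-40],"spin": 0},{"dp": [0,0,-20],"spin": 0}], "grip": 0.0}}

```text
clock: 33.2
position: [0.5144, 0.1573, 0.3687]
ee_rot: [0.342, 0.94, 0.0, 0.001]
ft_force: [-0.3, -0.1, -0.4]
grip_width: 0.497
grasp_force: 0.0
```

{"fn": "arm_command", "kwargs": {"plan": [{"dp": [-43,0,0],"spin": 0},{"dp": [-42,0,0],"spin": 0},{"dp": [0,0,0],"spin": 0},{"dp": [0,0,0],"spin": 0}]}}

```text
clock: 33.6
position: [0.5796, 0.1021, 0.3662]
ee_rot: [0.343, 0.939, -0.0, -0.0]
ft_force: [-0.2, 1.1, -0.4]
grip_width: 0.501
grasp_force: 0.0
```

```bash
python3 -c "
from h import *
go(.513+.085*.766,.157-.085*.643,.272,np.radians(230))"
```

```text
t 33.6 p [0.5796 0.1021 0.3662] x [-0.765  0.644  0.   ] y [ 0.644  0.765 -0.001] z [-0.001 -0.001 -1.   ] F [-0.2  1.1 -0.4] w 0.501 g 0.0 q7 0.73
dp [ 1.3 -0.6 94.2]
spin(tool z down) -0.002 or 3.14
```

{"fn": "arm_command", "kwargs": {"plan": [{"dp": [1,0,35],"spin": 0},{"dp": [0,0,35],"spin": 0},{"dp": [0,0,24],"spin": 0},{"dp": [0,0,0],"spin": 0},{"dp": [0,0,0],"spin": 0}]}}

```text
clock: 34.1
position: [0.5782, 0.1042, 0.2733]
ee_rot: [0.341, 0.94, 0.0, -0.0]
ft_force: [-0.1, -0.5, -0.4]
grip_width: 0.503
grasp_force: 0.0
```

{"fn": "arm_command", "kwargs": {"plan": [{"dp": [0,0,0],"spin": 0},{"dp": [0,0,0],"spin": 0},{"dp": [0,0,0],"spin": 0},{"dp": [0,0,0],"spin": 0},{"dp": [0,0,0],"spin": 0}], "grip": 1.0, "newtons": 30}}

```text
clock: 34.6
position: [0.5785, 0.1034, 0.273]
ee_rot: [0.342, 0.94, 0.0, 0.0]
ft_force: [-0.3, -0.4, 0.7]
grip_width: -0.003
grasp_force: 0.0
```

{"fn": "arm_command", "kwargs": {"plan": [{"dp": [0,0,-20],"spin": 0},{"dp": [0,0,-35],"spin": 0},{"dp": [0,0,-35],"spin": 0},{"dp": [0,0,-35],"spin": 0},{"dp": [0,0,-40],"spin": 0}]}}

```text
clock: 35.1
position: [0.5781, 0.1032, 0.4388]
ee_rot: [0.342, 0.94, -0.0, -0.0]
ft_force: [0.2, 0.4, 0.8]
grip_width: 0.002
grasp_force: 0.0
```

```bash
cat > gm.py <<'E'
from h import *
a=cv2.imread('pics/t3.png');A=np.radians(74.5);C=np.array([.5225,-.190]);g=cv2.cvtColor(a,cv2.COLOR_BGR2GRAY)
for x in range(-32,33,8):
    print(x,[int(g[tuple(proj('top',[C[0]+y/1e3*np.cos(A)+x/1e3*np.sin(A),C[1]+y/1e3*np.sin(A)-x/1e3*np.cos(A),.06]).round().astype(int)[::-1])]) for y in range(-64,65,4)])
E
python3 clips.py|sed -n '/now/,$p'; python3 bx.py 0 .44; python3 gm.py
```

```text
now
 side 7 [329.1 189. ] [ 0.6219 -0.3435  0.04  ]
 side 13 [335.5 208.4] [ 0.548  -0.1666  0.04  ]
t 35.2 p [0.5793 0.1029 0.4434] x [-0.766  0.643 -0.004] y [0.643 0.766 0.007] z [ 0.008  0.003 -1.   ] F [ 0.5 -1.  -1. ] w -0.005 g 0.0 q7 0.71
dp [-144.1 -260.1    2.1]
spin(tool z down) -0.428 or 2.714
box frame x,y mm [-23.3 296.5]
-32 [152, 152, 152, 152, 150, 152, 138, 137, 137, 135, 131, 123, 117, 113, 121, 122, 125, 127, 128, 125, 123, 121, 123, 121, 128, 128, 143, 80, 80, 82, 82, 83, 82]
-24 [152, 153, 153, 152, 149, 123, 114, 104, 108, 108, 123, 127, 124, 128, 120, 129, 123, 122, 128, 122, 125, 128, 123, 113, 76, 68, 113, 95, 95, 82, 82, 83, 82]
-16 [152, 144, 124, 56, 40, 45, 41, 41, 43, 63, 120, 125, 141, 128, 134, 131, 133, 130, 127, 127, 134, 129, 136, 138, 74, 77, 76, 82, 96, 81, 83, 83, 81]
-8 [153, 148, 82, 42, 36, 41, 43, 45, 42, 48, 119, 133, 130, 128, 128, 128, 130, 132, 130, 129, 129, 130, 132, 114, 80, 73, 79, 89, 92, 49, 31, 73, 83]
0 [150, 111, 104, 60, 39, 40, 40, 42, 39, 51, 93, 132, 133, 129, 128, 128, 133, 131, 128, 123, 129, 131, 136, 110, 77, 80, 85, 86, 94, 64, 22, 85, 83]
8 [151, 128, 104, 60, 41, 39, 38, 39, 39, 64, 118, 142, 140, 131, 132, 135, 129, 129, 133, 132, 135, 132, 142, 132, 91, 91, 85, 77, 96, 93, 44, 83, 83]
16 [151, 136, 83, 41, 41, 44, 44, 42, 38, 47, 110, 129, 133, 127, 127, 129, 126, 126, 123, 126, 129, 124, 128, 106, 89, 92, 77, 76, 92, 83, 80, 81, 81]
24 [153, 112, 97, 40, 38, 40, 68, 61, 55, 104, 125, 117, 115, 110, 110, 107, 113, 108, 106, 110, 113, 109, 111, 107, 114, 112, 123, 86, 92, 142, 148, 109, 152]
32 [151, 139, 131, 118, 118, 151, 138, 122, 117, 130, 129, 124, 129, 128, 125, 126, 115, 118, 127, 124, 130, 127, 125, 127, 127, 137, 137, 142, 149, 150, 150, 149, 148]
```

Slot 5 is empty (the fingers closed fully). Back to the bar, then two clicks clockwise to slot 3 before regripping.

{"fn": "arm_command", "kwargs": {"plan": [{"dp": [42,0,0],"spin": 0},{"dp": [42,0,0],"spin": 0},{"dp": [0,0,0],"spin": 0},{"dp": [0,0,40],"spin": 0},{"dp": [0,0,0],"spin": 0}], "grip": 0.0}}

```text
clock: 35.7
position: [0.5128, 0.1572, 0.3938]
ee_rot: [0.342, 0.94, -0.002, -0.002]
ft_force: [-0.5, -0.2, -0.1]
grip_width: 0.502
grasp_force: 0.0
```

```bash
python3 -c "
from h import *
go(.514,.157,.307,np.radians(230))"
```

```text
t 35.7 p [0.5128 0.1572 0.3938] x [-0.767  0.642  0.003] y [ 0.642  0.767 -0.006] z [-0.006 -0.003 -1.   ] F [-0.5 -0.2 -0.1] w 0.502 g 0.0 q7 0.55
dp [-1.2  1.1 86.8]
spin(tool z down) 0.001 or -3.141
```

{"fn": "arm_command", "kwargs": {"plan": [{"dp": [0,0,45],"spin": 0},{"dp": [0,0,45],"spin": 0},{"dp": [0,0,0],"spin": 0},{"dp": [0,0,0],"spin": 0}]}}

```text
clock: 36.1
position: [0.5147, 0.157, 0.3084]
ee_rot: [0.342, 0.94, -0.0, 0.0]
ft_force: [-1.1, -0.9, -1.1]
grip_width: 0.499
grasp_force: 0.0
```

{"fn": "arm_command", "kwargs": {"plan": [{"dp": [0,0,0],"spin": 0},{"dp": [0,0,0],"spin": 0},{"dp": [0,0,0],"spin": 0},{"dp": [0,0,0],"spin": 0}], "grip": 1.0, "newtons": 40}}

```text
clock: 36.5
position: [0.514, 0.1563, 0.3085]
ee_rot: [0.342, 0.94, -0.001, -0.001]
ft_force: [-5.6, -5.1, 8.4]
grip_width: 0.231
grasp_force: 39.6
```

{"fn": "arm_command", "kwargs": {"plan": [{"dp": [0,0,0],"spin": 0.15},{"dp": [0,0,0],"spin": 0.15},{"dp": [0,0,0],"spin": 0.15},{"dp": [0,0,0],"spin": 0.15},{"dp": [0,0,0],"spin": 0.15}]}}

```text
clock: 37.0
position: [0.5139, 0.1564, 0.3085]
ee_rot: [0.665, 0.747, -0.001, -0.0]
ft_force: [-7.2, -4.6, 9.5]
grip_width: 0.227
grasp_force: 39.6
```

{"fn": "arm_command", "kwargs": {"plan": [{"dp": [0,0,0],"spin": 0.15},{"dp": [0,0,0],"spin": 0.15},{"dp": [0,0,0],"spin": 0.15},{"dp": [0,0,0],"spin": 0.15},{"dp": [0,0,0],"spin": 0.15}]}}

```text
clock: 37.5
position: [0.5138, 0.1565, 0.3085]
ee_rot: [0.892, 0.452, -0.001, -0.0]
ft_force: [-7.9, -4.6, 10.1]
grip_width: 0.23
grasp_force: 39.8
```

{"fn": "arm_command", "kwargs": {"plan": [{"dp": [0,0,0],"spin": 0.15},{"dp": [0,0,0],"spin": 0.15},{"dp": [0,0,0],"spin": 0.15},{"dp": [0,0,0],"spin": 0.144},{"dp": [0,0,0],"spin": 0}]}}

```text
clock: 38.0
position: [0.5138, 0.1564, 0.3085]
ee_rot: [0.985, 0.171, -0.001, 0.0]
ft_force: [-8.7, -4.8, 10.9]
grip_width: 0.23
grasp_force: 40.1
```

```bash
python3 -c "
from h import *
go(.514,.157,.307,np.radians(110));print(manip.get_obs()['torque'])"
```

```text
t 38.0 p [0.5138 0.1564 0.3085] x [ 0.942  0.337 -0.002] y [ 0.337 -0.942 -0.   ] z [-0.002 -0.001 -1.   ] F [-8.7 -4.8 10.9] w 0.23 g 40.05798161029816 q7 -1.44
dp [ 0.4 -0.5  1.5]
spin(tool z down) -0.005 or 3.136
[-0.92469113  1.71005889 -0.19429287]
```

{"fn": "arm_command", "kwargs": {"plan": [{"dp": [0,0,0],"spin": 0},{"dp": [0,0,0],"spin": 0},{"dp": [0,0,0],"spin": 0},{"dp": [0,0,-40],"spin": 0},{"dp": [0,0,-20],"spin": 0}], "grip": 0.0}}

```text
clock: 38.5
position: [0.5145, 0.1572, 0.3698]
ee_rot: [0.985, 0.174, 0.001, -0.0]
ft_force: [0.7, -0.4, 0.1]
grip_width: 0.496
grasp_force: 0.0
```

{"fn": "arm_command", "kwargs": {"plan": [{"dp": [0,0,0],"spin": -0.15},{"dp": [0,0,0],"spin": -0.15},{"dp": [0,0,0],"spin": -0.15},{"dp": [0,0,0],"spin": -0.15},{"dp": [0,0,0],"spin": -0.15}]}}

```text
clock: 39.0
position: [0.5141, 0.1574, 0.3677]
ee_rot: [0.851, 0.525, 0.0, -0.0]
ft_force: [-0.5, -0.8, 0.3]
grip_width: 0.496
grasp_force: 0.0
```

{"fn": "arm_command", "kwargs": {"plan": [{"dp": [0,0,0],"spin": -0.15},{"dp": [0,0,0],"spin": -0.15},{"dp": [0,0,0],"spin": -0.15},{"dp": [0,0,0],"spin": -0.15},{"dp": [0,0,0],"spin": -0.15}]}}

```text
clock: 39.5
position: [0.5142, 0.1574, 0.3677]
ee_rot: [0.599, 0.8, 0.0, 0.0]
ft_force: [-0.3, -0.4, 0.3]
grip_width: 0.497
grasp_force: 0.0
```

{"fn": "arm_command", "kwargs": {"plan": [{"dp": [0,0,0],"spin": -0.15},{"dp": [0,0,0],"spin": -0.15},{"dp": [0,0,0],"spin": -0.15},{"dp": [0,0,0],"spin": -0.15},{"dp": [0,0,0],"spin": -0.15}]}}

```text
clock: 40.0
position: [0.5142, 0.1574, 0.3677]
ee_rot: [0.265, 0.964, 0.0, 0.0]
ft_force: [0.9, 0.2, -0.4]
grip_width: 0.503
grasp_force: 0.0
```

{"fn": "arm_command", "kwargs": {"plan": [{"dp": [0,0,0],"spin": -0.15},{"dp": [0,0,0],"spin": -0.15},{"dp": [0,0,0],"spin": -0.15},{"dp": [0,0,0],"spin": -0.15},{"dp": [0,0,0],"spin": -0.144}]}}

```text
clock: 40.5
position: [0.5142, 0.1574, 0.3677]
ee_rot: [-0.104, 0.995, 0.0, 0.0]
ft_force: [-0.4, 0.2, -0.5]
grip_width: 0.5
grasp_force: 0.0
```

```bash
python3 -c "
from h import *
go(.514,.157,.307,np.radians(110))"
```

```text
t 40.5 p [0.5142 0.1574 0.3677] x [-0.978 -0.207 -0.   ] y [-0.207  0.978  0.   ] z [ 0.  0. -1.] F [-0.4  0.2 -0.5] w 0.5 g 0.0 q7 1.46
dp [ 0.2 -0.3 60.7]
spin(tool z down) -0.141 or 3.001
```

{"fn": "arm_command", "kwargs": {"plan": [{"dp": [0,0,0],"spin": -0.141},{"dp": [0,0,30],"spin": 0},{"dp": [0,0,30],"spin": 0},{"dp": [0,0,0],"spin": 0},{"dp": [0,0,0],"spin": 0}]}}

```text
clock: 41.0
position: [0.5142, 0.1573, 0.3076]
ee_rot: [-0.171, 0.985, -0.0, -0.0]
ft_force: [0.1, -0.0, 0.5]
grip_width: 0.501
grasp_force: 0.0
```

{"fn": "arm_command", "kwargs": {"plan": [{"dp": [0,0,0],"spin": 0},{"dp": [0,0,0],"spin": 0},{"dp": [0,0,0],"spin": 0},{"dp": [0,0,0],"spin": 0}], "grip": 1.0, "newtons": 40}}

```text
clock: 41.4
position: [0.5143, 0.1568, 0.308]
ee_rot: [-0.17, 0.985, -0.0, 0.0]
ft_force: [0.5, -4.1, 4.4]
grip_width: 0.227
grasp_force: 41.7
```

{"fn": "arm_command", "kwargs": {"plan": [{"dp": [0,0,0],"spin": 0.15},{"dp": [0,0,0],"spin": 0.15},{"dp": [0,0,0],"spin": 0.15},{"dp": [0,0,0],"spin": 0.15},{"dp": [0,0,0],"spin": 0.15}]}}

```text
clock: 41.9
position: [0.5143, 0.1563, 0.308]
ee_rot: [0.205, 0.979, -0.001, 0.0]
ft_force: [-1.2, -7.2, 4.4]
grip_width: 0.225
grasp_force: 41.9
```

{"fn": "arm_command", "kwargs": {"plan": [{"dp": [0,0,0],"spin": 0.15},{"dp": [0,0,0],"spin": 0.147},{"dp": [0,0,0],"spin": 0},{"dp": [0,0,0],"spin": 0}]}}

```text
clock: 42.3
position: [0.5143, 0.156, 0.308]
ee_rot: [0.345, 0.938, -0.001, 0.0]
ft_force: [-2.1, -6.5, 6.3]
grip_width: 0.229
grasp_force: 42.1
```

```bash
python3 -c "
from h import *
go(.514,.157,.307,np.radians(230));print(manip.get_obs()['torque'])"
```

```text
t 42.3 p [0.5143 0.156  0.308 ] x [-0.761  0.648 -0.001] y [ 0.648  0.761 -0.001] z [-0.    -0.001 -1.   ] F [-2.1 -6.5  6.3] w 0.229 g 42.076542377471924 q7 0.6
dp [0.8 0.6 1. ]
spin(tool z down) -0.007 or 3.134
[-1.45903468  0.25137523 -0.11965481]
```

At slot 2: test it by closing the fingers there.

{"fn": "arm_command", "kwargs": {"plan": [{"dp": [0,0,0],"spin": 0},{"dp": [0,0,0],"spin": 0},{"dp": [0,0,0],"spin": 0},{"dp": [0,0,-40],"spin": 0},{"dp": [0,0,-20],"spin": 0}], "grip": 0.0}}

```text
clock: 42.8
position: [0.5144, 0.1576, 0.3698]
ee_rot: [0.345, 0.939, 0.001, 0.001]
ft_force: [0.1, 0.5, 0.8]
grip_width: 0.497
grasp_force: 0.0
```

{"fn": "arm_command", "kwargs": {"plan": [{"dp": [43,0,0],"spin": 0},{"dp": [42,0,0],"spin": 0},{"dp": [0,0,35],"spin": 0},{"dp": [0,0,35],"spin": 0},{"dp": [0,0,25],"spin": 0}]}}

```text
clock: 43.3
position: [0.4484, 0.2127, 0.271]
ee_rot: [0.344, 0.939, -0.0, -0.0]
ft_force: [1.2, -0.2, -0.3]
grip_width: 0.497
grasp_force: 0.0
```

{"fn": "arm_command", "kwargs": {"plan": [{"dp": [0,0,0],"spin": 0},{"dp": [0,0,0],"spin": 0},{"dp": [0,0,0],"spin": 0},{"dp": [0,0,0],"spin": 0},{"dp": [0,0,0],"spin": 0}], "grip": 1.0, "newtons": 30}}

```text
clock: 43.8
position: [0.4496, 0.2125, 0.2737]
ee_rot: [0.345, 0.939, 0.001, 0.0]
ft_force: [0.0, -0.1, 0.2]
grip_width: -0.0
grasp_force: 0.0
```

Slot 2 is empty. Back to the bar, on to slot 1.

{"fn": "arm_command", "kwargs": {"plan": [{"dp": [0,0,-45],"spin": 0},{"dp": [0,0,-50],"spin": 0},{"dp": [-43,0,0],"spin": 0},{"dp": [-42,0,0],"spin": 0},{"dp": [0,0,0],"spin": 0}], "grip": 0.0}}

```text
clock: 44.3
position: [0.517, 0.1529, 0.3689]
ee_rot: [0.348, 0.938, 0.0, 0.002]
ft_force: [-0.0, -0.5, -0.5]
grip_width: 0.5
grasp_force: 0.0
```

{"fn": "arm_command", "kwargs": {"plan": [{"dp": [0,0,30],"spin": 0},{"dp": [0,0,30],"spin": 0},{"dp": [0,0,0],"spin": 0},{"dp": [0,0,0],"spin": 0}]}}

```text
clock: 44.7
position: [0.5141, 0.1574, 0.3079]
ee_rot: [0.345, 0.939, 0.0, -0.0]
ft_force: [0.1, -0.0, -0.0]
grip_width: 0.509
grasp_force: 0.0
```

{"fn": "arm_command", "kwargs": {"plan": [{"dp": [0,0,0],"spin": 0},{"dp": [0,0,0],"spin": 0},{"dp": [0,0,0],"spin": 0},{"dp": [0,0,0],"spin": 0}], "grip": 1.0, "newtons": 40}}

```text
clock: 45.1
position: [0.5137, 0.1566, 0.3082]
ee_rot: [0.345, 0.939, -0.001, -0.001]
ft_force: [-7.2, -4.4, 8.3]
grip_width: 0.226
grasp_force: 39.7
```

{"fn": "arm_command", "kwargs": {"plan": [{"dp": [0,0,0],"spin": 0.15},{"dp": [0,0,0],"spin": 0.15},{"dp": [0,0,0],"spin": 0.15},{"dp": [0,0,0],"spin": 0.15},{"dp": [0,0,0],"spin": 0.15}]}}

```text
clock: 45.6
position: [0.5137, 0.1568, 0.3082]
ee_rot: [0.667, 0.745, -0.001, -0.0]
ft_force: [-5.2, -2.6, 5.7]
grip_width: 0.225
grasp_force: 39.5
```

{"fn": "arm_command", "kwargs": {"plan": [{"dp": [0,0,0],"spin": 0.15},{"dp": [0,0,0],"spin": 0.154},{"dp": [0,0,0],"spin": 0},{"dp": [0,0,0],"spin": 0}]}}

```text
out of range
```

```bash
python3 -c "
from h import *
go(.514,.157,.307,np.radians(170));print(manip.get_obs()['torque'])"
```

```text
t 45.6 p [0.5137 0.1568 0.3082] x [-0.11   0.994 -0.   ] y [ 0.994  0.11  -0.001] z [-0.001 -0.    -1.   ] F [-5.2 -2.6  5.7] w 0.225 g 39.517298340797424 q7 -0.12
dp [0.2 0.3 1.2]
spin(tool z down) 0.285 or -2.856
[-0.62069596  1.10363934  0.15602698]
```

{"fn": "arm_command", "kwargs": {"plan": [{"dp": [0,0,0],"spin": 0.145},{"dp": [0,0,0],"spin": 0.145},{"dp": [0,0,0],"spin": 0},{"dp": [0,0,0],"spin": 0}]}}

```text
clock: 46.0
position: [0.5138, 0.1567, 0.3082]
ee_rot: [0.766, 0.643, -0.001, -0.0]
ft_force: [-5.4, -4.4, 7.2]
grip_width: 0.227
grasp_force: 39.7
```

{"fn": "arm_command", "kwargs": {"plan": [{"dp": [0,0,0],"spin": 0},{"dp": [0,0,0],"spin": 0},{"dp": [0,0,0],"spin": 0},{"dp": [0,0,-40],"spin": 0},{"dp": [0,0,-20],"spin": 0}], "grip": 0.0}}

```text
clock: 46.5
position: [0.5145, 0.1572, 0.3698]
ee_rot: [0.766, 0.643, 0.001, 0.0]
ft_force: [0.5, 0.7, -0.1]
grip_width: 0.493
grasp_force: 0.0
```

{"fn": "arm_command", "kwargs": {"plan": [{"dp": [43,0,0],"spin": 0},{"dp": [42,0,0],"spin": 0},{"dp": [0,0,0],"spin": 0},{"dp": [0,0,0],"spin": 0}]}}

```text
clock: 46.9
position: [0.5286, 0.2422, 0.3673]
ee_rot: [0.765, 0.644, -0.0, 0.0]
ft_force: [-0.2, -0.2, -0.1]
grip_width: 0.501
grasp_force: 0.0
```

```bash
python3 -c "
from h import *
go(.514+.085*.1736,.157+.085*.985,.272,np.radians(170))"
```

```text
t 46.9 p [0.5286 0.2422 0.3673] x [ 0.17   0.985 -0.001] y [ 0.985 -0.17  -0.   ] z [-0.    -0.001 -1.   ] F [-0.2 -0.2 -0.1] w 0.501 g 0.0 q7 -0.52
dp [-1.4  0.4 95.3]
spin(tool z down) 0.004 or -3.138
```

{"fn": "arm_command", "kwargs": {"plan": [{"dp": [-1,0,35],"spin": 0},{"dp": [0,0,35],"spin": 0},{"dp": [0,0,25],"spin": 0},{"dp": [0,0,0],"spin": 0},{"dp": [0,0,0],"spin": 0}]}}

```text
clock: 47.4
position: [0.5289, 0.2393, 0.2735]
ee_rot: [0.766, 0.643, 0.0, 0.0]
ft_force: [-0.5, 0.2, 1.6]
grip_width: 0.498
grasp_force: 0.0
```

{"fn": "arm_command", "kwargs": {"plan": [{"dp": [0,0,0],"spin": 0},{"dp": [0,0,0],"spin": 0},{"dp": [0,0,0],"spin": 0},{"dp": [0,0,0],"spin": 0},{"dp": [0,0,0],"spin": 0}], "grip": 1.0, "newtons": 30}}

```text
clock: 47.9
position: [0.5291, 0.2402, 0.2741]
ee_rot: [0.766, 0.643, 0.001, 0.0]
ft_force: [-0.5, -0.3, 6.9]
grip_width: 0.069
grasp_force: 32.2
```

{"fn": "arm_command", "kwargs": {"plan": [{"dp": [0,0,-20],"spin": 0},{"dp": [0,0,-40],"spin": 0},{"dp": [0,0,-40],"spin": 0},{"dp": [0,0,-40],"spin": 0},{"dp": [0,0,-40],"spin": 0}]}}

```text
clock: 48.4
position: [0.5283, 0.2398, 0.4548]
ee_rot: [0.766, 0.643, 0.0, -0.0]
ft_force: [0.4, 1.5, 0.1]
grip_width: 0.07
grasp_force: 31.1
```

```bash
python3 clips.py|sed -n '/now/,$p'; python3 bx.py 0 .44; python3 gm.py
```

```text
now
 side 7 [329.1 189. ] [ 0.6219 -0.3435  0.04  ]
 side 15 [335.6 208.4] [ 0.5478 -0.1665  0.04  ]
t 48.5 p [0.5295 0.2397 0.4586] x [0.172 0.985 0.006] y [ 0.985 -0.173  0.006] z [ 0.007  0.005 -1.   ] F [-0.2  0.4 -0.5] w 0.067 g 31.166780591011047 q7 -0.54
dp [-423.5   67.    16.3]
spin(tool z down) -1.474 or 1.668
box frame x,y mm [-107.8  414.9]
-32 [154, 153, 153, 153, 153, 154, 140, 138, 139, 136, 133, 124, 119, 115, 124, 124, 128, 129, 130, 128, 123, 123, 125, 123, 130, 130, 145, 82, 82, 83, 83, 84, 84]
-24 [154, 155, 155, 154, 150, 124, 117, 104, 109, 111, 125, 128, 125, 129, 122, 130, 125, 123, 129, 125, 126, 129, 125, 116, 77, 69, 112, 97, 97, 84, 84, 83, 83]
-16 [155, 146, 126, 57, 40, 46, 41, 42, 43, 65, 122, 127, 143, 131, 136, 133, 134, 131, 128, 128, 136, 130, 138, 139, 75, 79, 79, 83, 97, 81, 85, 85, 83]
-8 [155, 150, 84, 43, 38, 43, 44, 45, 42, 49, 120, 135, 131, 130, 131, 130, 132, 134, 132, 130, 131, 132, 134, 116, 82, 74, 81, 91, 94, 50, 30, 75, 85]
0 [152, 113, 105, 61, 37, 41, 41, 43, 41, 52, 95, 134, 135, 130, 129, 130, 135, 132, 129, 125, 130, 133, 138, 111, 77, 82, 85, 88, 96, 64, 25, 85, 84]
8 [153, 130, 106, 61, 42, 40, 41, 40, 42, 63, 120, 143, 142, 133, 132, 137, 131, 131, 135, 134, 137, 133, 143, 134, 92, 92, 86, 78, 97, 95, 44, 86, 84]
16 [154, 138, 84, 44, 42, 46, 46, 42, 37, 46, 111, 130, 135, 128, 129, 131, 128, 127, 125, 127, 131, 126, 129, 108, 91, 93, 78, 77, 94, 84, 82, 83, 82]
24 [155, 113, 100, 41, 40, 40, 69, 62, 56, 106, 126, 119, 116, 112, 111, 108, 114, 111, 108, 111, 115, 111, 112, 109, 115, 115, 125, 86, 94, 144, 148, 112, 154]
32 [153, 141, 133, 119, 119, 152, 141, 124, 118, 132, 131, 126, 131, 129, 126, 128, 117, 120, 129, 126, 131, 129, 127, 128, 129, 139, 139, 144, 151, 152, 151, 150, 150]
```

The plate from slot 1 is held. The box and the plates in it are unchanged, so carry it to the middle of the box.

{"fn": "arm_command", "kwargs": {"plan": [{"dp": [-42.4,6.7,0],"spin": 0},{"dp": [-42.4,6.7,0],"spin": 0},{"dp": [-42.4,6.7,0],"spin": 0},{"dp": [-42.4,6.7,0],"spin": 0},{"dp": [-42.4,6.7,0],"spin": 0}]}}

```text
clock: 49.0
position: [0.5246, 0.0236, 0.4525]
ee_rot: [0.765, 0.643, 0.0, -0.0]
ft_force: [0.8, -0.3, -0.4]
grip_width: 0.075
grasp_force: 31.1
```

{"fn": "arm_command", "kwargs": {"plan": [{"dp": [-42.4,6.7,0],"spin": 0},{"dp": [-42.4,6.7,0],"spin": 0},{"dp": [-42.4,6.7,0],"spin": 0},{"dp": [-42.4,6.7,0],"spin": 0},{"dp": [-42.4,6.7,0],"spin": 0}]}}

```text
clock: 49.5
position: [0.5211, -0.1907, 0.4526]
ee_rot: [0.765, 0.644, 0.0, -0.0]
ft_force: [1.7, 0.8, -0.2]
grip_width: 0.074
grasp_force: 31.1
```

{"fn": "arm_command", "kwargs": {"plan": [{"dp": [0,0,0],"spin": 0.15},{"dp": [0,0,0],"spin": 0.15},{"dp": [0,0,0],"spin": 0.15},{"dp": [0,0,0],"spin": 0.15},{"dp": [0,0,0],"spin": 0.15}]}}

```text
clock: 50.0
position: [0.5214, -0.1892, 0.4524]
ee_rot: [0.949, 0.315, -0.0, -0.0]
ft_force: [-1.0, -0.3, -0.6]
grip_width: 0.071
grasp_force: 31.1
```

{"fn": "arm_command", "kwargs": {"plan": [{"dp": [0,0,0],"spin": 0.15},{"dp": [0,0,0],"spin": 0.15},{"dp": [0,0,0],"spin": 0.15},{"dp": [0,0,0],"spin": 0.15},{"dp": [0,0,0],"spin": 0.15}]}}

```text
clock: 50.5
position: [0.5215, -0.189, 0.4524]
ee_rot: [0.999, -0.054, -0.0, -0.0]
ft_force: [0.9, -0.3, -0.9]
grip_width: 0.068
grasp_force: 31.1
```

{"fn": "arm_command", "kwargs": {"plan": [{"dp": [0,0,0],"spin": 0.15},{"dp": [0,0,0],"spin": 0.018},{"dp": [0,0,30],"spin": 0},{"dp": [0,0,0],"spin": 0},{"dp": [0,0,0],"spin": 0}]}}

```text
clock: 51.0
position: [0.5214, -0.1891, 0.4229]
ee_rot: [0.991, -0.134, -0.0, -0.0]
ft_force: [-0.2, 0.5, 1.2]
grip_width: 0.075
grasp_force: 31.1
```

```bash
python3 clips.py|sed -n '/now/,$p'; python3 bx.py -.002 .275
```

```text
now
 top 4 [366.2 199.5] [ 0.5369 -0.1396  0.04  ]
 side 4 [329.2 187.5] [ 0.6262 -0.3599  0.04  ]
 side 14 [335.6 208.3] [ 0.5479 -0.1675  0.04  ]
t 51.1 p [ 0.5217 -0.1894  0.4237] x [ 0.964 -0.266  0.001] y [-0.266 -0.964 -0.   ] z [ 0.001 -0.    -1.   ] F [ 0.1 -0.2 -0.3] w 0.07 g 31.13650918006897 q7 -1.27
dp [  0.5   1.5 148.7]
spin(tool z down) 0.001 or -3.14
box frame x,y mm [-0.7 -0.6]
```

{"fn": "arm_command", "kwargs": {"plan": [{"dp": [0,2,40],"spin": 0},{"dp": [0,0,35],"spin": 0},{"dp": [0,0,30],"spin": 0},{"dp": [0,0,25],"spin": 0},{"dp": [0,0,13],"spin": 0}]}}

```text
clock: 51.6
position: [0.521, -0.1909, 0.2787]
ee_rot: [0.991, -0.134, -0.001, -0.0]
ft_force: [0.1, 0.6, 0.0]
grip_width: 0.07
grasp_force: 31.2
```

{"fn": "arm_command", "kwargs": {"plan": [{"dp": [0,0,4],"spin": 0},{"dp": [0,0,3],"spin": 0},{"dp": [0,0,2],"spin": 0},{"dp": [0,0,0],"spin": 0},{"dp": [0,0,0],"spin": 0}]}}

```text
clock: 52.1
position: [0.5213, -0.1911, 0.2713]
ee_rot: [0.991, -0.135, 0.0, -0.0]
ft_force: [0.8, 0.1, -0.8]
grip_width: 0.072
grasp_force: 31.2
```

```bash
python3 clips.py|sed -n '/now/,$p'; python3 bx.py -.002 .270
```

```text
now
 top 5 [366.4 199. ] [ 0.5386 -0.14    0.04  ]
 side 7 [329.1 189. ] [ 0.6219 -0.3435  0.04  ]
 side 13 [335.5 208.4] [ 0.548  -0.1666  0.04  ]
t 52.2 p [ 0.5212 -0.1911  0.2711] x [ 0.964 -0.267  0.001] y [-0.267 -0.964 -0.   ] z [ 0.001  0.    -1.   ] F [0.6 0.4 0.5] w 0.068 g 31.162190437316895 q7 -1.16
dp [ 0.7 -0.3  1.1]
spin(tool z down) 0.0 or -3.141
box frame x,y mm [-0.7 -2.3]
```

{"fn": "arm_command", "kwargs": {"plan": [{"dp": [0,0,1.5],"spin": 0},{"dp": [0,0,1],"spin": 0},{"dp": [0,0,0],"spin": 0}]}}

```text
clock: 52.5
position: [0.5216, -0.1918, 0.2702]
ee_rot: [0.991, -0.135, 0.001, -0.0]
ft_force: [-4.5, 2.5, 21.3]
grip_width: 0.069
grasp_force: 34.3
```

{"fn": "arm_command", "kwargs": {"plan": [{"dp": [0,0,0],"spin": 0},{"dp": [0,0,0],"spin": 0},{"dp": [0,0,0],"spin": 0},{"dp": [0,0,0],"spin": 0}], "grip": 0.65}}

```text
clock: 52.9
position: [0.521, -0.191, 0.268]
ee_rot: [0.991, -0.135, -0.0, -0.0]
ft_force: [0.2, 1.0, -0.4]
grip_width: 0.175
grasp_force: 0.0
```

{"fn": "arm_command", "kwargs": {"plan": [{"dp": [0,4,0],"spin": 0},{"dp": [0,4,0],"spin": 0},{"dp": [0,4,0],"spin": 0},{"dp": [0,3,0],"spin": 0},{"dp": [0,0,0],"spin": 0}]}}

```text
clock: 53.4
position: [0.5168, -0.2062, 0.2682]
ee_rot: [0.991, -0.135, 0.0, 0.0]
ft_force: [-0.3, -0.7, 0.6]
grip_width: 0.174
grasp_force: 0.0
```

{"fn": "arm_command", "kwargs": {"plan": [{"dp": [0,0,0],"spin": 0},{"dp": [0,0,-15],"spin": 0},{"dp": [0,0,-35],"spin": 0},{"dp": [0,0,-40],"spin": 0},{"dp": [0,0,-40],"spin": 0}]}}

```text
clock: 53.9
position: [0.5167, -0.2056, 0.4006]
ee_rot: [0.991, -0.135, 0.0, 0.0]
ft_force: [1.7, -0.3, 1.0]
grip_width: 0.177
grasp_force: 0.0
```

```bash
python3 -c "
from h import *
go(.514,.157,.40)"
```

```text
t 53.9 p [ 0.5167 -0.2056  0.4006] x [ 0.964 -0.267  0.   ] y [-0.267 -0.964  0.   ] z [ 0. -0. -1.] F [ 1.7 -0.3  1. ] w 0.177 g 0.0 q7 -1.23
dp [ -99.6 -348.7    0.5]
```

Released. To the bar for the final click to parking.

{"fn": "arm_command", "kwargs": {"plan": [{"dp": [-12.4,-43.6,0],"spin": 0},{"dp": [-12.4,-43.6,0],"spin": 0},{"dp": [-12.4,-43.6,0],"spin": 0},{"dp": [-12.4,-43.6,0],"spin": 0},{"dp": [-12.4,-43.6,0],"spin": 0}], "grip": 0.0}}

```text
clock: 54.4
position: [0.5151, 0.0226, 0.3992]
ee_rot: [0.991, -0.135, 0.0, -0.001]
ft_force: [0.1, 0.6, 0.0]
grip_width: 0.504
grasp_force: 0.0
```

{"fn": "arm_command", "kwargs": {"plan": [{"dp": [-12.4,-43.6,0],"spin": 0},{"dp": [-12.4,-43.6,0],"spin": 0},{"dp": [-12.4,-43.6,0],"spin": 0},{"dp": [0,0,0],"spin": -0.15},{"dp": [0,0,0],"spin": -0.15}]}}

```text
clock: 54.9
position: [0.5143, 0.1589, 0.399]
ee_rot: [1.0, 0.019, 0.0, 0.0]
ft_force: [0.4, -0.3, -0.2]
grip_width: 0.498
grasp_force: 0.0
```

{"fn": "arm_command", "kwargs": {"plan": [{"dp": [0,0,0],"spin": -0.15},{"dp": [0,0,0],"spin": -0.15},{"dp": [0,0,0],"spin": -0.15},{"dp": [0,0,0],"spin": -0.15},{"dp": [0,0,0],"spin": -0.15}]}}

```text
clock: 55.4
position: [0.5146, 0.1568, 0.3993]
ee_rot: [0.924, 0.383, 0.0, -0.0]
ft_force: [0.0, -0.1, -0.1]
grip_width: 0.499
grasp_force: 0.0
```

{"fn": "arm_command", "kwargs": {"plan": [{"dp": [0,0,0],"spin": -0.15},{"dp": [0,0,0],"spin": -0.15},{"dp": [0,0,0],"spin": -0.15},{"dp": [0,0,0],"spin": -0.15},{"dp": [0,0,0],"spin": -0.017}]}}

```text
clock: 55.9
position: [0.5146, 0.1568, 0.3992]
ee_rot: [0.765, 0.644, 0.0, 0.0]
ft_force: [0.1, 0.4, -0.7]
grip_width: 0.501
grasp_force: 0.0
```

```bash
python3 -c "
from h import *
go(.514,.157,.307,np.radians(170))"; python3 clips.py|sed -n '/now/,$p'; python3 gm.py
```

```text
t 55.9 p [0.5146 0.1568 0.3992] x [0.171 0.985 0.001] y [ 0.985 -0.171  0.001] z [ 0.001  0.001 -1.   ] F [ 0.1  0.4 -0.7] w 0.501 g 0.0 q7 -0.41
dp [ 0.1 -0.7 92.2]
spin(tool z down) 0.003 or -3.139
now
 side 7 [329.1 189. ] [ 0.6219 -0.3435  0.04  ]
 side 15 [335.6 208.4] [ 0.5478 -0.1665  0.04  ]
-32 [152, 152, 152, 151, 151, 152, 138, 137, 137, 135, 132, 125, 118, 114, 125, 125, 115, 129, 129, 126, 122, 121, 123, 122, 128, 128, 143, 80, 79, 82, 82, 83, 81]
-24 [152, 154, 150, 142, 120, 113, 111, 69, 83, 94, 52, 65, 88, 49, 45, 42, 52, 101, 130, 124, 125, 128, 123, 113, 75, 67, 112, 95, 96, 83, 82, 82, 83]
-16 [113, 89, 94, 106, 48, 40, 41, 44, 42, 43, 43, 42, 46, 45, 44, 43, 40, 92, 131, 127, 133, 129, 136, 136, 75, 78, 77, 82, 96, 80, 83, 83, 81]
-8 [136, 107, 59, 104, 66, 49, 44, 45, 46, 44, 42, 44, 48, 40, 44, 44, 38, 123, 133, 130, 129, 130, 132, 113, 81, 72, 80, 90, 92, 50, 31, 73, 83]
0 [118, 84, 58, 107, 85, 47, 46, 45, 47, 45, 45, 48, 43, 43, 45, 43, 50, 97, 130, 123, 129, 130, 136, 110, 76, 80, 84, 86, 95, 64, 22, 83, 83]
8 [119, 103, 61, 108, 49, 42, 44, 42, 47, 46, 44, 45, 46, 48, 45, 45, 44, 98, 137, 133, 134, 132, 141, 132, 92, 91, 85, 77, 97, 93, 42, 83, 83]
16 [137, 103, 60, 105, 49, 43, 40, 45, 45, 42, 46, 44, 43, 49, 50, 56, 77, 89, 123, 125, 129, 124, 128, 107, 90, 92, 77, 77, 92, 85, 79, 82, 81]
24 [138, 83, 56, 74, 59, 47, 62, 58, 58, 99, 90, 108, 119, 114, 112, 109, 115, 110, 106, 109, 113, 109, 111, 107, 114, 112, 123, 84, 91, 141, 147, 110, 151]
32 [125, 120, 136, 134, 137, 150, 138, 122, 117, 130, 129, 124, 129, 128, 124, 126, 115, 119, 127, 124, 129, 127, 125, 127, 127, 137, 137, 142, 149, 150, 149, 149, 148]
```

The third plate's foot is at y≈0 and it leans on the first plate, all inside the box. Turn to parking.

{"fn": "arm_command", "kwargs": {"plan": [{"dp": [0,0,45],"spin": 0},{"dp": [0,0,47],"spin": 0},{"dp": [0,0,0],"spin": 0},{"dp": [0,0,0],"spin": 0}]}}

```text
clock: 56.4
position: [0.5149, 0.157, 0.3066]
ee_rot: [0.767, 0.641, 0.0, 0.0]
ft_force: [0.8, -0.7, 0.0]
grip_width: 0.5
grasp_force: 0.0
```

{"fn": "arm_command", "kwargs": {"plan": [{"dp": [0,0,0],"spin": 0},{"dp": [0,0,0],"spin": 0},{"dp": [0,0,0],"spin": 0},{"dp": [0,0,0],"spin": 0}], "grip": 1.0, "newtons": 40}}

```text
clock: 56.8
position: [0.5142, 0.1573, 0.3076]
ee_rot: [0.767, 0.642, -0.0, -0.001]
ft_force: [-13.1, -0.7, 20.2]
grip_width: 0.22
grasp_force: 46.7
```

{"fn": "arm_command", "kwargs": {"plan": [{"dp": [0,0,0],"spin": 0.15},{"dp": [0,0,0],"spin": 0.15},{"dp": [0,0,0],"spin": 0.15},{"dp": [0,0,0],"spin": 0.15},{"dp": [0,0,0],"spin": 0.15}]}}

```text
clock: 57.3
position: [0.5146, 0.157, 0.3077]
ee_rot: [0.949, 0.314, -0.0, -0.001]
ft_force: [-7.8, -3.5, 16.2]
grip_width: 0.229
grasp_force: 46.2
```

{"fn": "arm_command", "kwargs": {"plan": [{"dp": [0,0,0],"spin": 0.15},{"dp": [0,0,0],"spin": 0.145},{"dp": [0,0,0],"spin": 0},{"dp": [0,0,0],"spin": 0}]}}

```text
clock: 57.7
position: [0.5148, 0.1567, 0.3076]
ee_rot: [0.985, 0.173, 0.0, -0.0]
ft_force: [-8.1, -3.9, 17.7]
grip_width: 0.23
grasp_force: 47.0
```

```bash
python3 -c "
from h import *
go(.514,.157,.307,np.radians(110));print(manip.get_obs()['torque'])"
```

```text
t 57.7 p [0.5148 0.1567 0.3076] x [0.94  0.341 0.   ] y [ 0.341 -0.94  -0.   ] z [-0.  0. -1.] F [-8.1 -3.9 17.7] w 0.23 g 46.99127812375082 q7 -1.29
dp [-0.6 -0.6  0.6]
spin(tool z down) -0.001 or 3.141
[-0.6449363   1.37854279 -0.10514983]
```

{"fn": "arm_command", "kwargs": {"plan": [{"dp": [0,0,0],"spin": 0},{"dp": [0,0,0],"spin": 0},{"dp": [0,0,0],"spin": 0},{"dp": [0,0,-40],"spin": 0},{"dp": [0,0,-50],"spin": 0}], "grip": 0.0}}

```text
clock: 58.2
position: [0.5138, 0.1571, 0.3958]
ee_rot: [0.985, 0.174, -0.002, 0.001]
ft_force: [0.7, 0.4, 1.3]
grip_width: 0.504
grasp_force: 0.0
```

{"fn": "arm_command", "kwargs": {"plan": [{"dp": [-18,-48,-5],"spin": 0},{"dp": [-18,-48,-5],"spin": 0},{"dp": [-18,-48,-5],"spin": 0},{"dp": [-18,-48,0],"spin": 0},{"dp": [-18,-46,0],"spin": 0}]}}

```text
clock: 58.7
position: [0.3536, 0.3425, 0.4108]
ee_rot: [0.985, 0.175, -0.0, -0.001]
ft_force: [0.5, 0.6, 0.3]
grip_width: 0.499
grasp_force: 0.0
```

{"fn": "arm_command", "kwargs": {"plan": [{"dp": [0,0,0],"spin": 0},{"dp": [0,0,0],"spin": 0},{"dp": [0,0,0],"spin": 0}]}}

```text
clock: 59.0
position: [0.3561, 0.3405, 0.4104]
ee_rot: [0.985, 0.174, 0.0, 0.0]
ft_force: [0.8, 0.2, 1.0]
grip_width: 0.498
grasp_force: 0.0
```

```bash
python3 clips.py|sed -n '/now/,$p'; python3 gm.py; python3 - <<'E'
from h import *
st();a=cv2.imread('pics/t3.png');a0=cv2.imread('pics/top0.png');C=np.array([.513,.1525])
for nm,im in(('start',a0),('now',a)):
    g=cv2.cvtColor(im,cv2.COLOR_BGR2GRAY)
    print(nm,[(d,int(np.mean([g[tuple(proj('top',[C[0]+r*np.cos(np.radians(d)),C[1]+r*np.sin(np.radians(d)),.128]).round().astype(int)[::-1])] for r in(.05,.065,.08,.095)]))) for d in range(-180,180,8)])
for n in('top','side'):
  for t in('mug','battery','tape_measure','controller','plate_1_mid'):
    for r in finder.find_in(n,t)[:3]:print(n,t,round(r['score'],2),np.round(r['position'],3))
E
```

```text
now
 side 7 [329.1 189. ] [ 0.6219 -0.3435  0.04  ]
 side 15 [335.6 208.4] [ 0.5478 -0.1665  0.04  ]
-32 [152, 151, 152, 151, 151, 153, 139, 137, 137, 135, 132, 125, 120, 115, 125, 125, 115, 129, 129, 126, 122, 121, 123, 122, 128, 128, 143, 81, 80, 82, 82, 81, 82]
-24 [152, 154, 149, 142, 120, 113, 110, 69, 83, 95, 53, 66, 87, 50, 44, 43, 53, 101, 130, 123, 125, 127, 123, 113, 75, 68, 112, 95, 95, 83, 82, 82, 82]
-16 [113, 89, 94, 106, 48, 41, 43, 43, 41, 45, 42, 45, 45, 44, 45, 44, 39, 91, 130, 126, 134, 128, 135, 137, 75, 78, 76, 82, 95, 79, 83, 84, 82]
-8 [136, 107, 60, 104, 65, 49, 45, 43, 47, 45, 41, 44, 45, 41, 44, 45, 39, 124, 133, 129, 129, 129, 132, 114, 81, 73, 80, 90, 93, 49, 30, 75, 82]
0 [118, 84, 59, 107, 85, 49, 44, 45, 47, 46, 45, 46, 43, 43, 45, 44, 51, 98, 130, 123, 128, 130, 136, 110, 77, 80, 84, 86, 95, 64, 21, 83, 83]
8 [120, 103, 60, 107, 50, 42, 44, 42, 47, 47, 45, 45, 46, 47, 45, 44, 43, 98, 136, 133, 135, 132, 141, 132, 90, 91, 86, 75, 96, 92, 42, 83, 83]
16 [137, 104, 60, 105, 49, 42, 40, 44, 44, 43, 46, 44, 43, 49, 51, 56, 77, 88, 123, 126, 129, 125, 128, 1
[... 1506 characters left out ...]
ug 0.61 [0.499 0.144 0.13 ]
top mug 0.57 [ 0.758 -0.1    0.104]
top battery 0.69 [0.384 0.011 0.024]
top battery 0.55 [0.511 0.156 0.127]
top battery 0.3 [ 0.515 -0.236  0.112]
top tape_measure 0.48 [0.729 0.046 0.051]
top controller 0.61 [0.335 0.256 0.03 ]
top controller 0.3 [0.498 0.143 0.13 ]
top plate_1_mid 0.81 [ 0.511 -0.214  0.063]
side mug 0.79 [ 0.747 -0.065  0.068]
side mug 0.53 [0.379 0.023 0.025]
side mug 0.21 [ 0.534 -0.14   0.085]
side battery 0.62 [0.379 0.024 0.028]
side tape_measure 0.82 [0.722 0.061 0.033]
side tape_measure 0.22 [0.487 0.172 0.125]
side controller 0.58 [0.333 0.276 0.027]
side controller 0.27 [0.378 0.022 0.028]
side plate_1_mid 0.46 [ 0.515 -0.216  0.076]
```

The opening's edges are at −12° and 52°, so the cover is centred on the parking direction (20°). The plates and the bystanders are where they should be. Handing in.

```bash
python3 -c "
from workcell import manip
print(manip.hand_in())"
```

```text
the job is handed in; nothing more can be done
None
```

I handed the job in, but no verdict came back. All three plates (from slots 1, 3 and 4) lean on end in the clear box, slots 2 and 5 were empty, the cover is in its parking position, and mug, battery, tape measure and controller still read at their starting positions.

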